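Clamp a square tube in the tilted grinding clamp

TASK

Lay the long square steel tube crosswise on the tilted bed of the clamp, under the screw's foot and resting against the lower ledge, with one end level with one side of the bed (within a centimetre) and the other end standing out past the other side, and let go of it. Then hold the T-handle and turn it clockwise until the rising resistance shows that the tube is firmly clamped, without forcing it, and let go. Leave everything else on the bench where it is.

Things in the scene. Friction and masses are not known exactly. Their poses are not given: they have to be found in the camera images.
- tube_mid (a point): Centre of the long square steel tube (150 mm long, 25 x 25 mm section, 0.2 kg, a loose part lying on the bench); x along its length, z up as it lies. It starts on the left or the right of the clamp, at any yaw. It looks like the 60 mm stub but is longer.
- bed_spot (a point): Point on the bed's surface of the fixed blue clamp, on the screw axis, 100 mm above the bench (clamp place and yaw vary; base 140 x 110 mm). z = screw axis and bed normal, pointing up and leaning 25 degrees from vertical towards the robot's side; x = up the slope, away from the robot's side; y = along the ledge. The bed is 90 mm wide along y (-45 to 45 mm), open on both sides.
- ledge (a point): Middle of the ledge's top inner edge. The ledge runs along bed y at the bed's lower side, over its 90 mm width; its inner face is at bed x = -12.8 mm and it stands 10 mm above the bed. A tube resting against it has its centre at bed x = 0. Axes as bed_spot.
- bridge_end (a point): Top front edge of the clamp's overhead arm (36 mm wide along y), in the bed's axes at x = -20 mm, z = 82 mm. The arm's underside is 58 mm above the bed. It comes from a post 50 mm wide along y that stands on the bed at x = 45 to 71 mm. The screw passes through the arm.
- foot: Round pressing foot of the screw (24 mm across, 8 mm thick) under the arm; the body's origin is no use as a point, see foot_face.
- foot_face (a point): Centre of the foot's flat lower face, on the screw axis. At the start 31 to 34 mm above the bed, so 6 to 9 mm above the top of a tube lying there. It sits on a stiff spring pack (15 N per mm): from touching the tube on, the foot stands still and its force rises by about 60 N per rad of further turning.
- tee_grip (a point): Centre of the T-handle's bar on top of the screw (64 mm long between round ends 17 mm across, 14 x 14 mm section); x along the bar, z = screw axis. 119 to 122 mm above the bed at the start, sinking 4 mm per rad of clockwise turning. Below it a neck of 14 mm diameter; about 21 mm of free height between bar and arm when clamped.
- screw (a joint): T-handle angle, rad, growing clockwise seen from above; 4 mm per rad of foot travel (0 = foot 34 mm above bed, tube touched at 2.25). Steady friction 0.16 N m either way; pressing adds 0.24 N m per rad. Stays where left. Firmly clamped: foot force 20 N or more (0.33 rad past touching); over 80 N (1.3 rad past) is forcing it. Aim at 35 N (0.6 rad past).
- angle: Bystander: steel angle offcut, 100 x 30 x 30 mm, lying on the other side from the tube. Origin under its middle.
- stub: Bystander: short square tube stub, 60 mm long, 25 x 25 mm, in front of the clamp. Origin under its middle.
- hammer: Bystander: hammer, 250 mm long, lying between robot and clamp, x along it. Origin under its middle.
- jar: Bystander: small closed jar, 48 mm across, 65 mm high, standing in front of the clamp. Origin under its middle.
- disc: Bystander: dark grinding disc, 115 mm across, 8 mm thick, lying to the left of the clamp. Origin under its middle.
- bottle: Bystander: white bottle with black cap, 60 mm across, 170 mm high, standing to the right behind the clamp. Origin under its middle.
- brush: Bystander: brush, 200 mm long, lying far left, x along it.
- wrench: Bystander: wrench, 180 mm long, lying far right, x along it.
There are look-alikes about, which are no part of the job. What is shaped like the part that bears tube_mid but turquoise is not meant.

How it is judged:
On the way, in this order (a step that is already met when the one before it is completed fails the run):
1. the tube lies on the bed under the foot, against the lower ledge, one end level with the bed's side, let go and not yet pressed (x of tube_mid in the frame of bed_spot between -0.004 and 0.005 m and z of tube_mid in the frame of bed_spot between 0.008 and 0.0155 m and (y of tube_mid in the frame of bed_spot between 0.018 and 0.042 m or y of tube_mid in the frame of bed_spot between -0.042 and -0.018 m) and angle between the x axis of tube_mid and the y axis of bed_spot, either way round below 0.09 rad and contact force between foot and tube below 2 N and contact force between the fingers and tube below 0.2 N), for 0.2 s.
2. the T-handle, held in the fingers, is turned until the foot presses the tube with 20 N or more (contact force between the fingers and screw above 2 N and contact force between foot and tube above 20 N), for 0.1 s.
At the end, for the whole second after the job is handed in: Foot presses tube with 20 N or more; tube at rest on the bed (centre 8 to 15.5 mm above it), against the ledge within 4 mm, parallel to it within 5 degrees, centre 18 to 42 mm to either side of the screw axis (end level with bed side within 12 mm); T-handle released (x of tube_mid in the frame of bed_spot between -0.004 and 0.005 m and z of tube_mid in the frame of bed_spot between 0.008 and 0.0155 m and (y of tube_mid in the frame of bed_spot between 0.018 and 0.042 m or y of tube_mid in the frame of bed_spot between -0.042 and -0.018 m) and angle between the x axis of tube_mid and the y axis of bed_spot, either way round below 0.09 rad and contact force between foot and tube above 20 N and linear speed of tube below 0.02 m/s and contact force between the fingers and screw below 0.2 N); the robot touches nothing.
It fails at once if the screw is forced: the foot presses with more than 80 N (contact force between foot and tube above 80 N).
It fails at once if a bystander is moved by more than 30 mm or knocked over (distance of any of angle, stub, hammer, jar, disc, bottle, brush, wrench from where it was at the start of the episode above 0.03 m or angle between any of bottle, jar's own z axis and vertical above 0.5 rad).
It also fails if it takes over 67 s, if anything falls off the work surface, if the arm or the gripper's body presses on something with over 40 N, if the wrist force passes 120 N, or if a joint passes its speed limit or range.

ROBOT

A 6-joint arm with a two-finger parallel gripper is mounted at the origin on the work surface. World frame = base frame: x ahead of the robot, y to its left, z up, the work surface at z = 0. Lengths are in m, angles in rad, forces in N, time in s.
With the tool pointing down it reaches from about 0.35 to 0.975 m from the base axis. Payload 7.1 kg.
Tool frame: the origin (TCP) lies at the centre of the arm's flange, where the gripper is bolted on; the fingertips stand 182 mm ahead of it and the grasp point (between the pads) lies 163 mm ahead of it (grasp_offset is the distance from the TCP to the grasp point, in m); y points along the fingers, z is the direction in which the jaws open and shut, and the axes are right-handed (so a half turn about y gives the same grasp; the last joint's range is limited). The gripper opens to 88 mm and grips with 3 to 60 N. Pads are 20 mm wide; open, the fingers measure 115 mm over their backs; the gripper's body (75 mm by 178 mm) begins 61 mm behind the grasp point.
Start: joints at [-1.274, 0.423, 1.63, -0, 1.089, -0.019], TCP at [0.194, -0.594, 0.405] pointing down, gripper open.
Joint ranges: [-3, 3], [-0.9, 2.11], [0.09, 2.58], [-1.31, 4.45], [0.11, 2.69], [-2.54, 2.54]. Speed limits (rad/s): [2.39, 2.39, 3.01, 3.14, 3.14, 3.14].

INTERFACE

Orientations are given as a rotation vector (axis times angle).
In Python, from plant import observe, grab_frame, get_calibration, hand_in, grasp_offset gives the robot as it stands.
- The arm moves only by the tool carry_out, never from a script. Its argument "deltas" is one flat list of numbers, 5 for each row, row after row: the finger opening in mm, from 0 to 87.8, then the shift along the tool's x, y, z in mm, then the turn about the tool's y in degrees. In form: [claw, tx, ty, tz, roll, claw, tx, ty, tz, roll, ...]. A call has 1 to 12 rows; each row shifts and turns the pose as measured when the row begins, along the tool's axes as they then stand; what a row does not reach is not made up. A row lasts 1/12 s, in which the tool goes at most 41.7 mm and 7.16 degrees, less where a joint would pass 70% of its speed; a pose out of reach is approached as far as the arm can. A call is refused whole if a number of a shift passes 41.7 or a number of a turn 7.16, either way. A call with a gripper value outside its range is refused whole. The fingers move at their own pace and stop on an object; the grip force is fixed at half the most. Time passes only in rows, so rows that do not move let the fingers close. It gives the time, the measured TCP pose, the force and the opening at its end, in the units of the state.
- observe(): the state, without advancing time (a new reading comes with each control period).
- grab_frame(name): name is "scene" or "top" or "wrist"; returns the picture (384x512x3 uint8, red, green, blue); there is no depth.
- get_calibration(name): a dict with "vfov" (degrees; the focal length in pixels is half the picture's height over the tangent of half this angle, whatever the lens; pixels are square), "cx", "cy" (the principal point, pixels), "k1" (the pictures are not rectified: a ray, as slopes to the right and down, at radius r is drawn at 1 + k1 r^2 times it, then the intrinsics apply), "T" (4x4, takes a point from camera to world coordinates). Camera axes: x right, y up, looking along -z (the intrinsics and any distortion apply to the point x, -y, -z); pixel columns grow to the right and rows downward; lengths in m; the calibration is good to about 2 mm. A picture is of the moment at which its call begins: read the wrist's pose just before it. get_calibration takes no time and is no camera call; for the wrist camera it gives the pose at the moment of the call.
- hand_in(): hands the job in, once; it reports no verdict.
The state is a dict: "time": time; "joint_pos": joint angles; "qd": joint speeds; "joint_efforts": joint torques, N m; "position": TCP position; "tcp_rot": TCP orientation; "contact_force": force on the tool from outside, world axes, zero at the start; "torque": the same for the moment, N m; "gripper_width": finger opening in m.
Only numpy, scipy, OpenCV 4.12 (cv2) and the standard library are available. Lean on these libraries where they do the work, as an engineer would, in place of code of your own. Each camera call takes 0.05 s, during which the arm holds its last target. There are 200 camera calls.

## Working session

There is one attempt and no reset: what is moved stays moved. The work goes in short steps, Python scripts to look and compute and a tool call to move; the robot and the scene stay as the last step left them, time stands still between calls to the robot, and variables do not carry over. Pictures are saved under pics/ and viewed, about 8 in all and at most 12, crops included, and the job is handed in when it is done.

Besides the shell and the picture viewer there is one more tool, called after "Emit:" by a JSON object that holds its "fn" and its "kwargs", one argument or row to a line. carry_out: Moves the arm, as the interface text tells. Its arguments: {"type":"object","properties":{"deltas":{"type":"array"}},"required":["deltas"]}

```bash
mkdir -p pics; ls; python3 - <<'E'
from plant import *
import cv2,numpy as np
print(observe()); print(grasp_offset)
for n in("scene","top"):
    c=get_calibration(n);print(n,c)
    cv2.imwrite(f"pics/{n}0.png",grab_frame(n)[:,:,::-1])
a=cv2.imread("pics/scene0.png");b=cv2.imread("pics/top0.png")
cv2.imwrite("pics/s.png",cv2.resize(a,(800,600),interpolation=cv2.INTER_CUBIC))
cv2.imwrite("pics/t.png",cv2.resize(b,(800,600),interpolation=cv2.INTER_CUBIC))
E
```

```text
pics
{'time': 0.0, 'joint_pos': array([-1.27399365e+00,  4.23817521e-01,  1.63067444e+00,  1.79282909e-05,
        1.08863310e+00, -1.90225891e-02]), 'qd': array([ 1.21088137e-03,  1.37934288e-03,  1.85103020e-03, -1.14039576e-05,
        5.67947315e-04,  3.30426877e-04]), 'joint_efforts': array([-1.85790873e-05, -5.44628799e+01, -2.73670632e+01,  6.43976592e-02,
        2.27783946e-02, -1.08557856e-04]), 'position': array([ 0.19405685, -0.59381621,  0.40392217]), 'tcp_rot': array([-0.32679084,  2.0525629 , -2.04940646]), 'contact_force': array([-0.37585167, -0.02712167, -0.49837221]), 'torque': array([-0.06081769,  0.00396921,  0.00328118]), 'gripper_width': 0.0878274437966905}
0.1633
scene {'vfov': 46.88483879199614, 'cx': 258.65577751717916, 'cy': 201.5322095692185, 'k1': -0.1510356991657237, 'T': array([[ 0.81827284, -0.45054298,  0.35698821,  1.02654105],
       [ 0.57464457,  0.6253686 , -0.5279183 , -0.67038486],
       [ 0.01460067,  0.63712254,  0.77062422,  1.2251468 ],
       [ 0.        ,  0.        ,  0.        ,  1.        ]])}
top {'vfov': 52.477128400887885, 'cx': 259.20722420551084, 'cy': 186.00091100658565, 'k1': -0.06322778330082077, 'T': array([[-0.02486829,  0.99268682, -0.11812894,  0.34807105],
       [-0.99965771, -0.02565381, -0.00513359,  0.04439007],
       [-0.0081265 ,  0.11796084,  0.99298499,  1.53286057],
       [ 0.        ,  0.        ,  0.        ,  1.        ]])}
```

View pics/s.png

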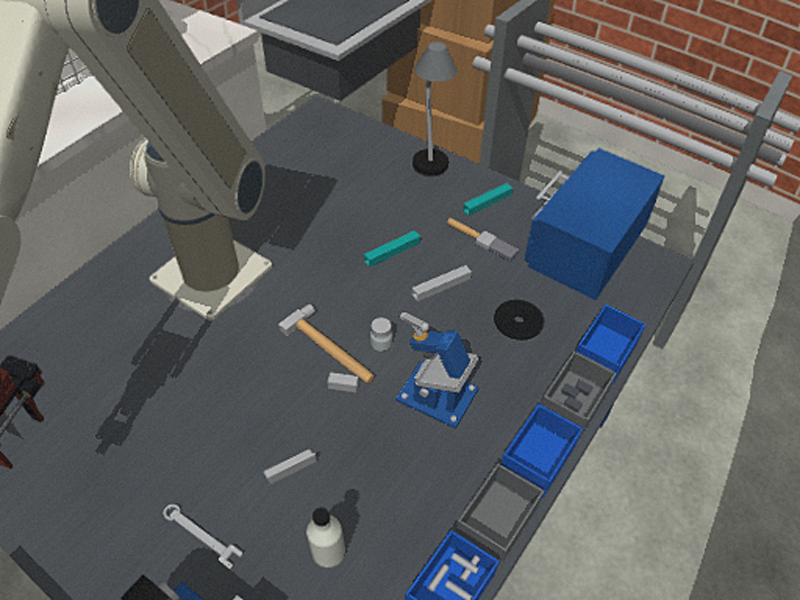

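View pics/t.png

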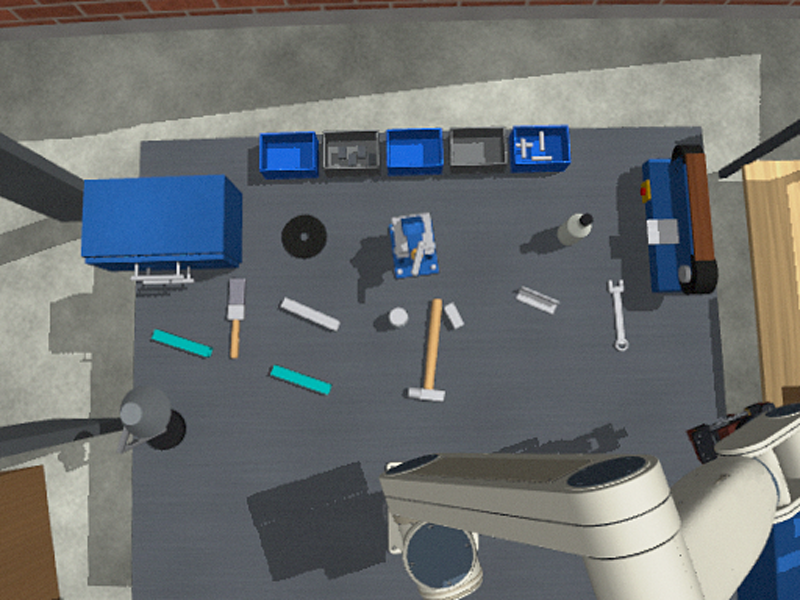

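Two pictures viewed so far. The scene and top views show these (800-px frame):
- **Grey tube:** top (310,313), scene (441,282), left of the clamp.
- **Turquoise look-alikes:** top (182,343) and (300,380).
- **Stub:** top (454,316).
- **Angle:** top (538,298).
- **Clamp:** top (414,245), with its T-handle at about (423,258).

The long plain grey bar left of the clamp fits the description. I'll measure it and confirm it in a crop.

```bash
cat > h.py <<'E'
from plant import *
import cv2,numpy as np
from scipy.spatial.transform import Rotation as R
def K(c):
    f=192/np.tan(np.radians(c["vfov"]/2)); return np.array([[f,0,c["cx"]],[0,f,c["cy"]],[0,0,1]]),np.array([c["k1"],0,0,0,0.])
def ray(c,uv):
    k,d=K(c); p=cv2.undistortPoints(np.array(uv,float).reshape(-1,1,2),k,d)[:,0]
    v=np.c_[p[:,0],-p[:,1],-np.ones(len(p))]@c["T"][:3,:3].T
    return c["T"][:3,3],v
def onz(c,uv,z):
    o,v=ray(c,uv); return o+v*((z-o[2])/v[:,2])[:,None]
def proj(c,P):
    k,d=K(c); T=np.linalg.inv(c["T"]); q=np.atleast_2d(P)@T[:3,:3].T+T[:3,3]
    return cv2.projectPoints(q*[1,-1,-1],np.zeros(3),np.zeros(3),k,d)[0][:,0]
def tri(c1,u1,c2,u2):
    A=np.zeros((3,3));b=np.zeros(3)
    for c,u in((c1,u1),(c2,u2)):
        o,v=ray(c,[u]);v=v[0]/np.linalg.norm(v);M=np.eye(3)-np.outer(v,v);A+=M;b+=M@o
    return np.linalg.solve(A,b)
def tcp():
    s=observe();return s["position"],R.from_rotvec(s["tcp_rot"]).as_matrix(),s
E
python3 - <<'E'
from h import *
p,M,s=tcp();print(M.round(3))
cw=get_calibration("wrist");print(cw["vfov"],cw["k1"],"cam in tool",(M.T@(cw["T"][:3,3]-p)).round(3),(M.T@cw["T"][:3,:3]).round(3))
for n,(cx,cy),z in(("top",(310,313),.0125),("scene",(441,282),.0125)):
    im=cv2.imread(f"pics/{n}0.png");c=get_calibration(n)
    g=im.min(2).astype(int);u,v=int(cx*.64),int(cy*.64)
    m=((im.min(2)>105)).astype(np.uint8);_,L=cv2.connectedComponents(m);l=L[v,u]
    pts=np.argwhere(L==l)[:,::-1].astype(float);r=cv2.minAreaRect(pts.astype(np.float32));print(n,l,len(pts),r)
    for zz in(.0125,.025):
        q=onz(c,cv2.boxPoints(r),zz);print(zz,q[:,:2].round(3).tolist(),q.mean(0).round(3))
ct,cs=get_calibration("top"),get_calibration("scene")
print("tee",tri(ct,(423*.64,258*.64),cs,(413*.64,323*.64)))
t=cv2.imread("pics/top0.png");s=cv2.imread("pics/scene0.png")
f=lambda i,u,v,a,b,k:cv2.resize(i[v:v+b,u:u+a],None,fx=k,fy=k,interpolation=cv2.INTER_CUBIC)
cv2.imwrite("pics/c.png",np.hstack([f(t,170,125,130,95,3),f(s,245,160,80,114,5)[:285*2//2*1][:285]]) if 0 else np.hstack([f(t,170,125,130,120,3),f(s,240,160,80,72,5)]))
E
```

```text
[[-0.951 -0.     0.311]
 [-0.311  0.001 -0.951]
 [-0.    -1.    -0.001]]
61.476813244649655 -0.055482214750566645 cam in tool [-0.069  0.02  -0.   ] [[ 0.    -0.967 -0.254]
 [-0.     0.254 -0.967]
 [ 1.     0.001 -0.   ]]
top 236 291 ((198.60818481445312, 200.60984802246094), (39.3947639465332, 7.386518478393555), 23.629377365112305)
0.0125 [[0.497, 0.369], [0.524, 0.357], [0.458, 0.215], [0.432, 0.227]] [0.477 0.292 0.012]
0.025 [[0.496, 0.366], [0.522, 0.354], [0.457, 0.213], [0.431, 0.225]] [0.476 0.29  0.025]
scene 70 244 ((281.3893127441406, 179.31459045410156), (9.374640464782715, 40.65038299560547), 62.74467086791992)
0.0125 [[0.426, 0.232], [0.483, 0.392], [0.519, 0.364], [0.461, 0.208]] [0.472 0.299 0.012]
0.025 [[0.432, 0.223], [0.489, 0.381], [0.524, 0.353], [0.467, 0.199]] [0.478 0.289 0.025]
tee [0.57963352 0.01284055 0.21359188]
```

View pics/c.png

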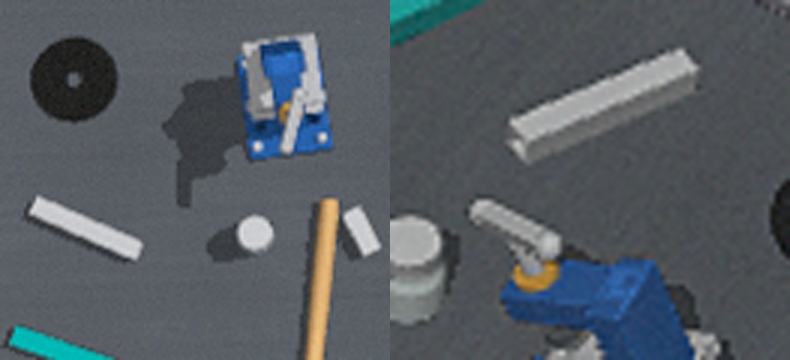

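Third picture: the crop confirms the target. It is the plain grey square tube at crop (88,228), about 150 mm by 26 mm, with centre near (0.476, 0.290). It isn't turquoise and isn't the short stub. The clamp sits near (0.63, 0.02) with about 7° of yaw. Next I'll plan a move to view it with the wrist camera.

```bash
cat >> h.py <<'E'
def plan(x,y,z,yaw,claw,n=12):
    "rows from the present pose to TCP x,y,z with tool-z yaw (deg), n rows"
    p,M,s=tcp(); y0=np.degrees(np.arctan2(M[1,2],M[0,2])); dy=(yaw-y0+180)%360-180
    d=(np.array([x,y,z])-p)*1000/n
    print("now",p.round(4),"yaw",round(y0,2),"grip",round(s["gripper_width"]*1000,1),"F",s["contact_force"].round(1),"t",round(s["time"],2),"q6",s["joint_pos"][5].round(2))
    for i in range(n):
        a=np.radians(y0+dy*(i)/n); z_=np.array([np.cos(a),np.sin(a),0]); x_=np.array([z_[1],-z_[0],0])
        print([claw,round(x_@d,1),round(-d[2],1),round(z_@d,1),round(-dy/n,2)],end=", ")
    print()
E
python3 -c "
from h import *
plan(.541,-.083,.5,-25,87,17)"
```

```text
now [ 0.1941 -0.5938  0.404 ] yaw -71.9 grip 87.9 F [-0.9  0.3 -0.2] t 0.1 q6 -0.02
[87, np.float64(-28.7), np.float64(-5.6), np.float64(-22.2), np.float64(-2.76)], [87, np.float64(-29.8), np.float64(-5.6), np.float64(-20.8), np.float64(-2.76)], [87, np.float64(-30.7), np.float64(-5.6), np.float64(-19.4), np.float64(-2.76)], [87, np.float64(-31.6), np.float64(-5.6), np.float64(-17.9), np.float64(-2.76)], [87, np.float64(-32.5), np.float64(-5.6), np.float64(-16.3), np.float64(-2.76)], [87, np.float64(-33.2), np.float64(-5.6), np.float64(-14.7), np.float64(-2.76)], [87, np.float64(-33.9), np.float64(-5.6), np.float64(-13.1), np.float64(-2.76)], [87, np.float64(-34.5), np.float64(-5.6), np.float64(-11.5), np.float64(-2.76)], [87, np.float64(-35.0), np.float64(-5.6), np.float64(-9.8), np.float64(-2.76)], [87, np.float64(-35.4), np.float64(-5.6), np.float64(-8.1), np.float64(-2.76)], [87, np.float64(-35.8), np.float64(-5.6), np.float64(-6.4), np.float64(-2.76)], [87, np.float64(-36.0), np.float64(-5.6), np.float64(-4.7), np.float64(-2.76)], [87, np.float64(-36.2), np.float64(-5.6), np.float64(-2.9), np.float64(-2.76)], [87, np.float64(-36.3), np.float64(-5.6), np.float64(-1.2), np.float64(-2.76)], [87, np.float64(-36.3), np.float64(-5.6), np.float64(0.6), np.float64(-2.76)], [87, np.float64(-36.2), np.float64(-5.6), np.float64(2.3), np.float64(-2.76)], [87, np.float64(-36.1), np.float64(-5.6), np.float64(4.1), np.float64(-2.76)],
```

Emit:
{"fn": "carry_out", "kwargs": {
  "deltas": [87,-29,-6,-22,-2.8,87,-30,-6,-21,-2.8,87,-31,-6,-19,-2.8,87,-32,-6,-18,-2.8,87,-33,-6,-16,-2.8,87,-33,-6,-15,-2.8,87,-34,-6,-13,-2.8,87,-35,-6,-11,-2.8,87,-35,-6,-10,-2.8,87,-35,-6,-8,-2.8,87,-36,-6,-6,-2.8,87,-36,-6,-5,-2.8]
}}

```text
time: 1.1
position: [0.441, -0.2186, 0.474]
tcp_rot: [-0.828, 1.681, -1.664]
contact_force: [0.8, -0.9, -0.2]
gripper_width: 0.0869
```

```bash
sed -i 's/print(\[claw.*$/print(*[claw,*[float(v) for v in (round(x_@d,1),round(-d[2],1),round(z_@d,1),round(-dy\/n,2))]],sep=",",end=", ")/' h.py; python3 -c "
from h import *
plan(.541,-.083,.5,-25,87,9)"
```

```text
now [ 0.441  -0.2186  0.474 ] yaw -37.43 grip 86.9 F [ 0.8 -0.9 -0.2] t 1.1 q6 0.17
87,-18.7,-2.9,-0.3,-1.38, 87,-18.7,-2.9,0.1,-1.38, 87,-18.7,-2.9,0.6,-1.38, 87,-18.7,-2.9,1.0,-1.38, 87,-18.7,-2.9,1.5,-1.38, 87,-18.6,-2.9,1.9,-1.38, 87,-18.6,-2.9,2.4,-1.38, 87,-18.5,-2.9,2.8,-1.38, 87,-18.4,-2.9,3.3,-1.38,
```

Emit:
{"fn": "carry_out", "kwargs": {
  "deltas": [87,-34,-5,0,-2.5,87,-34,-5,1,-2.5,87,-34,-5,2,-2.5,87,-34,-5,3,-2.5,87,-31,-6,5,-2.5,87,0,0,0,0,87,0,0,0,0]
}}

```text
time: 1.68
position: [0.5451, -0.0689, 0.5015]
tcp_rot: [-0.985, 1.516, -1.498]
contact_force: [-0.3, 0.1, -0.1]
gripper_width: 0.087
```

```bash
python3 - <<'E'
from h import *
import pickle
c=get_calibration("wrist");im=grab_frame("wrist")[:,:,::-1].copy()
pickle.dump(c,open("w1.pkl","wb"));cv2.imwrite("pics/w1raw.png",im)
p,M,s=tcp();print(p,s["time"])
y=np.radians(7);ex=np.array([np.cos(y)*np.cos(.4363),np.sin(y)*np.cos(.4363),np.sin(.4363)]);ey=np.array([-np.sin(y),np.cos(y),0]);ez=np.cross(ex,ey)
b=np.array([.63,.019,.1])
P=np.array([[-.02,.018,.082],[-.02,-.018,.082],[-.0128,.045,.01],[-.0128,-.045,.01]])
print(proj(c,b+P@np.array([ex,ey,ez])))
cv2.imwrite("pics/w1.png",cv2.resize(im,(800,600),interpolation=cv2.INTER_CUBIC))
E
```

```text
[ 0.54499234 -0.06924763  0.5015223 ] 1.7333
[[246.27689261  68.65233028]
 [265.84448771 102.76692506]
 [264.65607459  34.77041464]
 [304.59998414 107.29662023]]
```

View pics/w1.png

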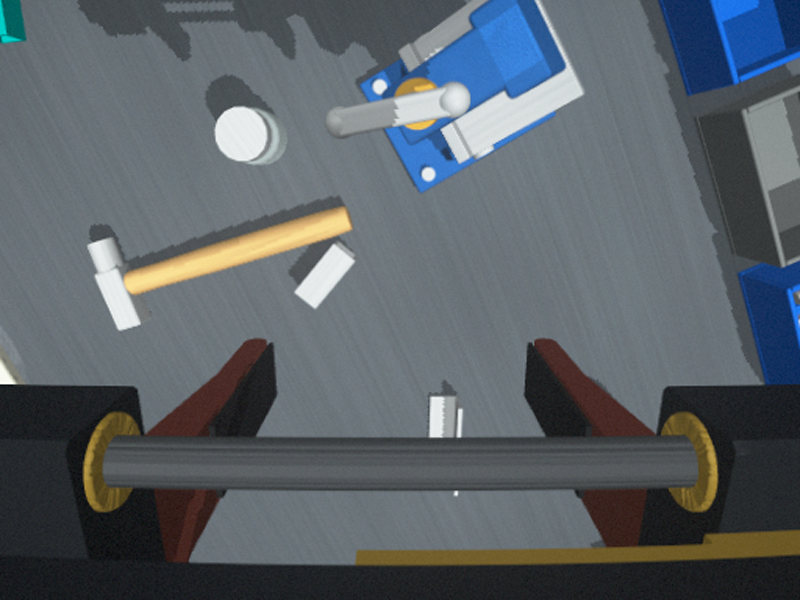

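Fourth picture: the clamp is at the upper edge of the wrist view, with ledge ends near (404,48) and (455,140) and the T-handle from (337,122) to (455,98). I'll centre it more.

Emit:
{"fn": "carry_out", "kwargs": {
  "deltas": [87,-30,10,10,0,87,-35,10,10,0,87,-15,10,10,0,87,0,0,0,0,87,0,0,0,0,87,0,0,0,0]
}}

```text
time: 2.23
position: [0.6027, -0.0132, 0.469]
tcp_rot: [-0.982, 1.527, -1.507]
contact_force: [0.1, -0.2, -0.0]
gripper_width: 0.087
```

```bash
python3 - <<'E'
from h import *
import pickle
c=get_calibration("wrist");im=grab_frame("wrist")[:,:,::-1].copy()
pickle.dump(c,open("w2.pkl","wb"));cv2.imwrite("pics/w2raw.png",im)
p,M,s=tcp();print(p,s["time"])
cv2.imwrite("pics/w2.png",cv2.resize(im[20:200,180:400],None,fx=3.5,fy=3.5,interpolation=cv2.INTER_CUBIC)[:600])
E
```

```text
[ 0.60251786 -0.01338252  0.46919221] 2.2833
```

View pics/w2.png

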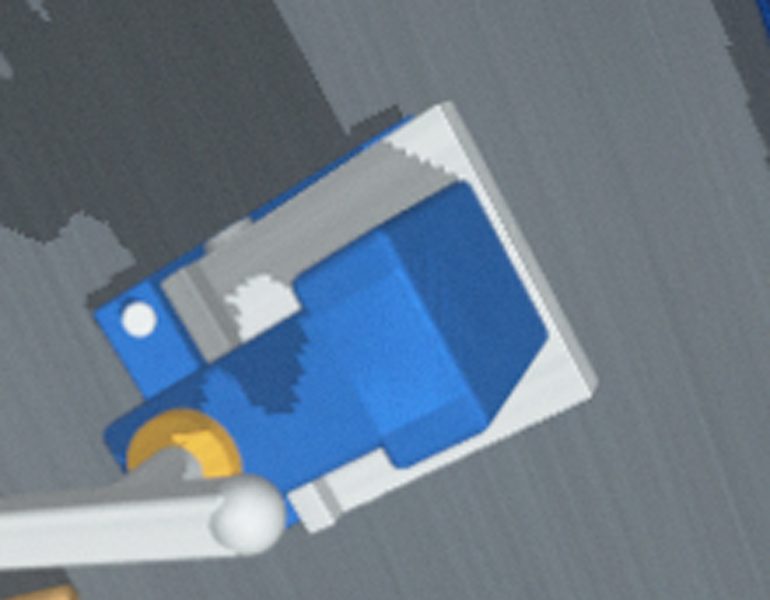

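Fifth picture (crop, raw = 180+u/3.5, 20+v/3.5). Readings in crop pixels:
- **Ledge top inner corners:** left about (189,264), right about (333,519).
- **Bed rear corners:** about (441,104) and (583,397).
- **Handle's right ball:** about (250,515).

I'll fit x, y and yaw to these.

```bash
cat >> h.py <<'E'
def axes(yaw):
    t=np.radians(25);ex=np.array([np.cos(yaw)*np.cos(t),np.sin(yaw)*np.cos(t),np.sin(t)]);ey=np.array([-np.sin(yaw),np.cos(yaw),0])
    return np.array([ex,ey,np.cross(ex,ey)])
E
python3 - <<'E'
from h import *
import pickle
from scipy.optimize import least_squares
c=pickle.load(open("w2.pkl","rb"));c1=pickle.load(open("w1.pkl","rb"))
uv=np.array([[189,264],[333,519],[441,104],[583,397.]])/3.5+[180,20]
def pts(q): return np.array([q[0],q[1],.1])+np.array([[-.0128,.045,.01],[-.0128,-.045,.01],[q[3],.045,0],[q[3],-.045,0]])@axes(q[2])
f=lambda q:(proj(c,pts(q))-uv).ravel()
r=least_squares(f,[.63,.02,.12,.07],x_scale=[.01,.01,.1,.01]);q=r.x;print(q.round(4),np.degrees(q[2]),r.fun.round(1))
b=np.array([q[0],q[1],.1]);A=axes(q[2])
ex=np.array([[-.02,.018,.082],[-.02,-.018,.082],[-.0128,0,.01],[0,0,.1205]])
print("pred crop: bridge L,R, ledge mid, tee",((proj(c,b+ex@A)-[180,20])*3.5).round(0).tolist())
print("in w1 (800)",(proj(c1,b+np.r_[ex,pts(q)-b if 0 else ex[:0]]@A)*1.5625).round(0).tolist())
e=[tri(c1,(455/1.5625,98/1.5625),c,(180+250/3.5,20+515/3.5))]
print("ball", e, "in bed", ((e[0]-b)@A.T).round(4))
tee=b+.1205*A[2];print("tee",tee,"A",A.round(3).tolist())
# other ball in w1
o,v=ray(c1,[(337/1.5625,122/1.5625)]); n=A[2];P=o+v[0]*((tee-o)@n)/(v[0]@n);print("ball2 bed",((P-b)@A.T).round(4))
# tube grasp: 
E
```

```text
[0.6301 0.0277 0.0925 0.0706] 5.301258511739905 [-0.6 -1.1  0.4  0.4 -0.9 -0.1  1.2  1. ]
pred crop: bridge L,R, ledge mid, tee [[95.0, 425.0], [169.0, 547.0], [262.0, 393.0], [115.0, 515.0]]
in w1 (800) [[378.0, 90.0], [408.0, 145.0], [441.0, 100.0], [395.0, 108.0]]
ball [array([0.6076286 , 0.01380303, 0.22600303])] in bed [ 0.0318 -0.0117  0.1242]
tee [0.57936492 0.02295418 0.20921009] A [[0.902, 0.084, 0.423], [-0.092, 0.996, 0.0], [-0.421, -0.039, 0.906]]
ball2 bed [-0.0334  0.0106  0.1205]
```

The fit is good, with residuals of about 1 px. The bed depth comes out at 70.6 mm against the described 71 mm, and the handle's balls sit symmetrically at ±33 mm. That gives bed_spot ≈ (0.630, 0.028), yaw 5.3°, and a bar angle of −19°. Next, a look over the tube.

```bash
python3 -c "
from h import *
plan(.45,.215,.42,-24.8,87,9)"
```

```text
now [ 0.6025 -0.0134  0.4692] yaw -24.43 grip 87.0 F [-0.4 -0.7  0. ] t 2.28 q6 0.38
87,-16.1,5.5,-25.9,0.04, 87,-16.1,5.5,-25.9,0.04, 87,-16.1,5.5,-25.9,0.04, 87,-16.0,5.5,-26.0,0.04, 87,-16.0,5.5,-26.0,0.04, 87,-16.0,5.5,-26.0,0.04, 87,-16.0,5.5,-26.0,0.04, 87,-16.0,5.5,-26.0,0.04, 87,-15.9,5.5,-26.0,0.04,
```

Emit:
{"fn": "carry_out", "kwargs": {
  "deltas": [87,-16,6,-26,0,87,-16,6,-26,0,87,-16,6,-26,0,87,-16,6,-26,0,87,-16,6,-26,0,87,-16,6,-26,0,87,-16,5,-26,0,87,-16,5,-26,0,87,-16,5,-26,0,87,0,0,0,0,87,0,0,0,0,87,0,0,0,0]
}}

```text
time: 3.28
position: [0.4389, 0.209, 0.4263]
tcp_rot: [-0.957, 1.533, -1.526]
contact_force: [-0.1, 0.6, 0.5]
gripper_width: 0.0867
```

```bash
python3 - <<'E'
from h import *
c=get_calibration("wrist");im=grab_frame("wrist")[:,:,::-1].copy();cv2.imwrite("pics/w3raw.png",im)
uv=proj(c,[[.476,.29,.025]])[0];print(uv)
g=cv2.cvtColor(im,cv2.COLOR_BGR2GRAY);print(g[int(uv[1])-25:int(uv[1])+26:5,int(uv[0])])
_,L=cv2.connectedComponents((im.min(2)>150).astype(np.uint8));l=L[int(uv[1]),int(uv[0])]
pts=np.argwhere(L==l)[:,::-1].astype(np.float32);r=cv2.minAreaRect(pts);q=onz(c,cv2.boxPoints(r),.025)
print(l,len(pts),r,q.round(4).tolist());m=q.mean(0)
e=[np.linalg.norm(q[i]-q[i-1]) for i in range(4)];i=int(np.argmax(e));d=q[i]-q[i-1];d*=np.sign(d[1]);a=np.degrees(np.arctan2(d[1],d[0]))
print("sizes",np.round(e,4),"mid",m.round(4),"axis",a);d/=np.linalg.norm(d);g=m+.04*d;print("grip",g)
plan(g[0],g[1],.30,a-90,87,6)
E
```

```text
[254.89768238  88.50888901]
[242 242 242 242 241 241 241 240 241 241 241]
1 3159 ((255.5, 84.5), (137.0, 23.0), 90.0) [[0.4986, 0.3643, 0.025], [0.5212, 0.3534, 0.025], [0.4569, 0.2173, 0.025], [0.4323, 0.2291, 0.025]]
sizes [0.1505 0.0251 0.1505 0.0273] mid [0.4772 0.291  0.025 ] axis 63.856484096790396
grip [0.49487265 0.32692391 0.025     ]
now [0.4392 0.2088 0.4264] yaw -25.71 grip 86.9 F [ 0.2 -0.1 -0.3] t 3.33 q6 0.86
87,-21.8,21.1,-0.2,0.07, 87,-21.8,21.1,-0.2,0.07, 87,-21.8,21.1,-0.2,0.07, 87,-21.8,21.1,-0.3,0.07, 87,-21.8,21.1,-0.3,0.07, 87,-21.8,21.1,-0.3,0.07,
```

Emit:
{"fn": "carry_out", "kwargs": {
  "deltas": [87,-33,20,0,0,87,-33,20,0,0,87,-33,22,-1,0,87,-32,22,-1,0,87,0,30,0,0,87,0,30,0,0,87,0,30,0,0,87,0,25,0,0,87,0,15,0,0,87,0,0,0,0]
}}

```text
time: 4.17
position: [0.5127, 0.3234, 0.2105]
tcp_rot: [-0.924, 1.54, -1.539]
contact_force: [-1.1, -0.6, -0.8]
gripper_width: 0.0867
```

```bash
python3 -c "
from h import *
plan(.4949,.327,.186,-26,87,2)"
```

```text
now [0.5127 0.3234 0.2105] yaw -26.89 grip 86.7 F [-1.1 -0.6 -0.8] t 4.17 q6 1.01
87,2.4,12.2,-8.7,-0.45, 87,2.4,12.2,-8.8,-0.45,
```

Emit:
{"fn": "carry_out", "kwargs": {
  "deltas": [87,2,8,-9,-0.5,87,2,8,-9,-0.5,87,0,6,0,0,87,0,0,0,0,87,0,0,0,0]
}}

```text
time: 4.58
position: [0.4964, 0.3263, 0.1888]
tcp_rot: [-0.93, 1.528, -1.529]
contact_force: [-0.5, -0.1, -0.2]
gripper_width: 0.0867
```

```bash
python3 -c "
from h import *
plan(.4949,.327,.186,-26,87,1)"
```

```text
now [0.4964 0.3263 0.1888] yaw -26.05 grip 86.7 F [-0.5 -0.1 -0.2] t 4.58 q6 1.02
87,0.0,2.8,-1.6,-0.05,
```

Emit:
{"fn": "carry_out", "kwargs": {
  "deltas": [87,0,3,-1,0,15,0,0,0,0,15,0,0,0,0,15,0,0,0,0,15,0,0,0,0,15,0,0,0,0,15,0,0,0,0,15,0,0,0,0,15,0,0,0,0,15,0,0,0,0]
}}

```text
time: 5.42
position: [0.4968, 0.328, 0.1889]
tcp_rot: [-0.923, 1.526, -1.527]
contact_force: [-0.7, 0.7, -0.6]
gripper_width: 0.0305
```

```bash
python3 - <<'E'
from h import *
b=np.array([.6301,.0277,.1]);A=axes(.0925)
# pre-insert: tube centre bed (x=22, y=150, z such) ; grip is y+40, 9.5mm above
for y in (.165,.032):
    t=b+np.array([.022,y+.040,.020])@A; print(y,"TCP",(t+[0,0,.0095+.1633]).round(4))
plan(.4949,.327,.33,-26,15,5)
E
```

```text
0.165 TCP [0.6226 0.2329 0.3002]
0.032 TCP [0.6349 0.1005 0.3002]
now [0.4968 0.328  0.1889] yaw -26.02 grip 30.5 F [-0.7  0.7 -0.6] t 5.42 q6 1.02
15,0.4,-28.2,-0.3,-0.0, 15,0.4,-28.2,-0.3,-0.0, 15,0.4,-28.2,-0.3,-0.0, 15,0.4,-28.2,-0.3,-0.0, 15,0.4,-28.2,-0.3,-0.0,
```

Emit:
{"fn": "carry_out", "kwargs": {
  "deltas": [15,0,3,0,0,15,0,0,0,0,15,0,0,0,0,15,0,0,0,0,15,0,0,0,0]
}}

```text
time: 5.83
position: [0.497, 0.3284, 0.1868]
tcp_rot: [-0.922, 1.527, -1.527]
contact_force: [-1.3, 0.1, 3.9]
gripper_width: 0.0252
```

Emit:
{"fn": "carry_out", "kwargs": {
  "deltas": [15,0,-10,0,0,15,0,-25,0,0,15,0,-35,0,0,15,0,-35,0,0,15,0,-35,0,0,15,0,-25,0,0,15,0,-5,0,0,15,0,0,0,0]
}}

```text
time: 6.5
position: [0.4905, 0.324, 0.363]
tcp_rot: [-0.931, 1.529, -1.529]
contact_force: [-0.1, 0.6, -2.7]
gripper_width: 0.0248
```

```bash
python3 - <<'E'
from h import *
c=get_calibration("wrist");im=grab_frame("wrist")[:,:,::-1].copy();cv2.imwrite("pics/w4.png",im)
p,M,s=tcp();print("F",s["contact_force"].round(1),s["torque"].round(2))
# where tube top corners should be (undrooped), tool frame: centre x +40 (inner), y=.1633+.011
for dx in(-.035,.115):
    P=np.array([[dx,.1743-.0125,w] for w in(-.0125,.0125)]);print(proj(c,p+P@M.T).round(1).tolist())
plan(.6226,.2329,.345,5.3,15,9)
E
```

```text
F [ 0.7  0.  -2.3] [ 0.08 -0.06  0.01]
[[229.1, 181.5], [284.2, 181.5]]
[[235.5, 428.4], [277.7, 428.4]]
now [0.4905 0.324  0.3623] yaw -26.06 grip 24.9 F [ 0.7  0.  -2.3] t 6.55 q6 1.02
15,2.6,1.9,17.6,-3.48, 15,3.7,1.9,17.4,-3.48, 15,4.8,1.9,17.2,-3.48, 15,5.8,1.9,16.9,-3.48, 15,6.8,1.9,16.5,-3.48, 15,7.8,1.9,16.0,-3.48, 15,8.8,1.9,15.5,-3.48, 15,9.7,1.9,15.0,-3.48, 15,10.6,1.9,14.3,-3.48,
```

View pics/w4.png

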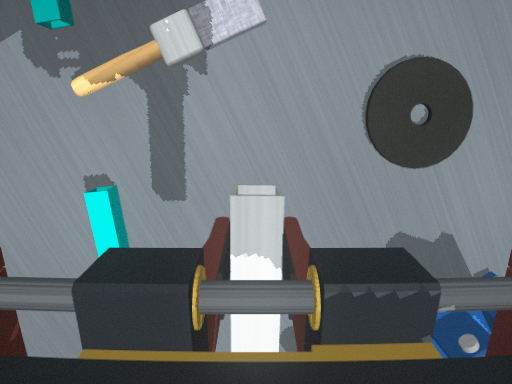

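Seventh picture: the tube is centred between the pads and square to them, with its outer end at row 185–196. Its end plug is narrower than the body, and there is no visible droop. Next I'll carry it to the left of the clamp.

Emit:
{"fn": "carry_out", "kwargs": {
  "deltas": [15,3,2,18,-3.5,15,4,2,17,-3.5,15,5,2,17,-3.5,15,6,2,17,-3.5,15,7,2,16,-3.5,15,8,2,16,-3.5,15,9,2,15,-3.5,15,10,2,15,-3.5,15,11,2,14,-3.5,15,0,0,0,0,15,0,0,0,0]
}}

```text
time: 7.47
position: [0.6205, 0.2256, 0.3157]
tcp_rot: [-1.276, 1.128, -1.111]
contact_force: [-0.6, 0.7, -2.6]
gripper_width: 0.0244
```

```bash
cat >> h.py <<'E'
B0=np.array([.6301,.0277,.1]);AX=axes(.0925)
def tube_tcp(x,y,z,off=.040,dz=.011):
    return B0+np.array([x,y+off,z])@AX+[0,0,dz+.1633]
E
python3 -c "
from h import *
t=tube_tcp(.022,.165,.020);print(t);plan(*t,5.3,15,3)"
```

```text
[0.62260183 0.23288459 0.30172376]
now [0.6205 0.2256 0.3157] yaw 7.06 grip 24.4 F [-0.6  0.7 -2.6] t 7.47 q6 0.2
15,-2.3,4.7,1.0,0.59, 15,-2.3,4.7,1.0,0.59, 15,-2.3,4.7,0.9,0.59,
```

Emit:
{"fn": "carry_out", "kwargs": {
  "deltas": [15,-2,5,1,0.6,15,-2,5,1,0.6,15,-2,4,1,0.6,15,0,0,0,0,15,0,0,0,0]
}}

```text
time: 7.88
position: [0.6192, 0.234, 0.2953]
tcp_rot: [-1.268, 1.161, -1.136]
contact_force: [1.1, -0.0, -1.4]
gripper_width: 0.0247
```

```bash
python3 - <<'E'
from h import *
s=grab_frame("scene")[:,:,::-1]
cv2.imwrite("pics/s2.png",cv2.resize(s[150:280,240:370],None,fx=4.5,fy=4.5,interpolation=cv2.INTER_CUBIC))
c=get_calibration("scene");p,M,_=tcp()
P=np.array([[.115,.1743+h,w] for h in(-.0125,.0125) for w in(-.0125,.0125)]);print(((proj(c,p+P@M.T)-[240,150])*4.5).round(0).tolist())
P=np.array([[-.0128,.045,.01],[-.0128,-.045,.01],[.071,.045,0],[-.02,.018,.082]]);print(((proj(c,B0+P@AX)-[240,150])*4.5).round(0).tolist())
t=tube_tcp(.022,.165,.020);plan(*t,5.3,15,2)
E
```

```text
[[224.0, 254.0], [255.0, 269.0], [220.0, 276.0], [251.0, 291.0]]
[[182.0, 322.0], [120.0, 413.0], [287.0, 346.0], [120.0, 272.0]]
now [0.6192 0.234  0.2953] yaw 4.95 grip 24.8 F [-1.3 -0.3 -1.9] t 7.93 q6 0.25
15,0.7,-3.2,1.7,-0.17, 15,0.7,-3.2,1.7,-0.17,
```

View pics/s2.png

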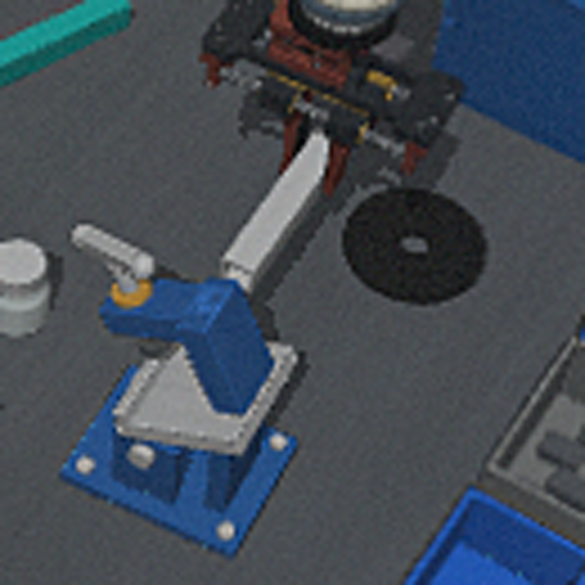

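Eighth picture: the tube is held level beside the clamp, its inner end at crop (240,275). The clamp projections agree: ledge right end (120,413), rear corner (287,346). I'll fix height and x, then slide it in between foot and post.

Emit:
{"fn": "carry_out", "kwargs": {
  "deltas": [15,0,-4,2,0,15,0,-3,2,0,15,0,0,0,0,15,0,0,0,0]
}}

```text
time: 8.27
position: [0.6237, 0.2352, 0.3044]
tcp_rot: [-1.266, 1.159, -1.136]
contact_force: [-0.9, -0.4, -1.4]
gripper_width: 0.025
```

```bash
python3 -c "
from h import *
t=tube_tcp(.022,.110,.021);plan(*t,5.3,15,6)"
```

```text
now [0.6237 0.2352 0.3044] yaw 5.01 grip 25.0 F [-0.9 -0.4 -1.4] t 8.27 q6 0.25
15,9.5,0.3,-0.2,-0.05, 15,9.5,0.3,-0.2,-0.05, 15,9.5,0.3,-0.3,-0.05, 15,9.5,0.3,-0.3,-0.05, 15,9.5,0.3,-0.3,-0.05, 15,9.5,0.3,-0.3,-0.05,
```

Emit:
{"fn": "carry_out", "kwargs": {
  "deltas": [15,9,0,0,0,15,10,0,0,0,15,10,0,0,0,15,10,0,0,0,15,10,0,0,0,15,5,0,-1,0,15,0,0,0,0,15,0,0,0,0]
}}

```text
time: 8.93
position: [0.628, 0.1732, 0.3054]
tcp_rot: [-1.264, 1.16, -1.138]
contact_force: [0.5, 0.3, -1.2]
gripper_width: 0.0249
```

```bash
python3 -c "
from h import *
t=tube_tcp(.022,.030,.021);plan(*t,5.3,15,8)"
```

```text
now [0.628  0.1732 0.3054] yaw 4.86 grip 24.9 F [ 0.5  0.3 -1.2] t 8.93 q6 0.16
15,9.4,0.3,0.0,-0.05, 15,9.4,0.3,0.0,-0.05, 15,9.4,0.3,0.0,-0.05, 15,9.4,0.3,0.0,-0.05, 15,9.4,0.3,-0.0,-0.05, 15,9.4,0.3,-0.0,-0.05, 15,9.4,0.3,-0.0,-0.05, 15,9.4,0.3,-0.0,-0.05,
```

Emit:
{"fn": "carry_out", "kwargs": {
  "deltas": [15,10,0,0,0,15,10,0,0,0,15,10,0,0,0,15,9,0,0,-0.4,15,8,0,0,0,15,8,0,0,0,15,8,0,0,0,15,6,0,0,0,15,0,0,0,0,15,0,0,0,0]
}}

```text
time: 9.77
position: [0.6353, 0.0971, 0.3057]
tcp_rot: [-1.266, 1.153, -1.133]
contact_force: [1.2, 0.6, -1.3]
gripper_width: 0.0249
```

```bash
python3 -c "
from h import *
t=tube_tcp(.022,.030,.0166);plan(*t,5.3,15,2)"
```

```text
now [0.6353 0.0971 0.3057] yaw 5.32 grip 24.9 F [ 1.2  0.6 -1.3] t 9.77 q6 0.04
15,-0.7,3.5,0.7,0.01, 15,-0.7,3.5,0.7,0.01,
```

Now I'll lower until contact.

Emit:
{"fn": "carry_out", "kwargs": {
  "deltas": [15,-1,2,1,0,15,0,2,0,0,15,0,2,0,0,15,0,0,0,0,15,0,0,0,0]
}}

```text
time: 10.18
position: [0.6356, 0.0993, 0.2985]
tcp_rot: [-1.268, 1.154, -1.131]
contact_force: [-0.1, -0.2, -1.5]
gripper_width: 0.0246
```

```bash
python3 -c "
from h import *
t=tube_tcp(.022,.030,.0166);plan(*t,5.3,15,2)
s=grab_frame('scene')[:,:,::-1]
cv2.imwrite('pics/s3.png',cv2.resize(s[180:280,250:350],None,fx=6,fy=6,interpolation=cv2.INTER_CUBIC))"
```

```text
now [0.6356 0.0993 0.2985] yaw 5.37 grip 24.6 F [-0.1 -0.2 -1.5] t 10.18 q6 0.04
15,0.4,-0.1,0.4,0.03, 15,0.4,-0.1,0.4,0.03,
```

View pics/s3.png

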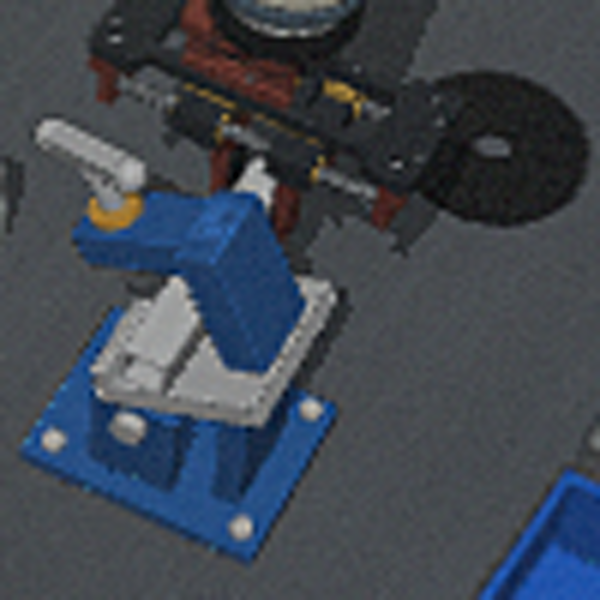

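Ninth picture: the tube passes under the arm between foot and post, with its inner end at about (145,372), near the bed's right side. I'll lower the last few millimetres, watching the force.

Emit:
{"fn": "carry_out", "kwargs": {
  "deltas": [15,0,2,1,0,15,0,1,0,0,15,0,0,0,0]
}}

```text
time: 10.48
position: [0.6366, 0.0997, 0.2966]
tcp_rot: [-1.269, 1.153, -1.131]
contact_force: [-2.0, -0.8, 0.9]
gripper_width: 0.0251
```

Emit:
{"fn": "carry_out", "kwargs": {
  "deltas": [15,0,2,0,0,15,0,1,0,0,15,0,0,0,0]
}}

```text
time: 10.73
position: [0.6364, 0.0999, 0.296]
tcp_rot: [-1.269, 1.153, -1.131]
contact_force: [-0.4, -1.4, -0.1]
gripper_width: 0.0244
```

Emit:
{"fn": "carry_out", "kwargs": {
  "deltas": [45,0,0,0,0,45,0,0,0,0,45,0,0,0,0,45,0,0,0,0,45,0,0,0,0,45,0,0,0,0]
}}

```text
time: 11.23
position: [0.6371, 0.1002, 0.296]
tcp_rot: [-1.267, 1.151, -1.132]
contact_force: [-0.1, -0.5, -0.3]
gripper_width: 0.0453
```

```bash
python3 - <<'E'
from h import *
s=grab_frame('scene')[:,:,::-1];c=get_calibration("scene")
a=cv2.resize(s[180:280,250:350],None,fx=6,fy=6,interpolation=cv2.INTER_CUBIC)
for x in(0,.016):
  P=np.array([[x-.0125,-.045,.025],[x+.0125,-.045,.025],[x-.0125,-.045,0],[x+.0125,-.045,0]]);print(x,((proj(c,B0+P@AX)-[250,180])*6).round(0).tolist())
cv2.imwrite('pics/s4.png',a)
plan(*tube_tcp(.022,.030,.0166),5.3,45,2)
E
```

```text
0 [[90.0, 350.0], [130.0, 357.0], [107.0, 384.0], [146.0, 391.0]]
0.016 [[115.0, 354.0], [156.0, 361.0], [132.0, 388.0], [172.0, 395.0]]
now [0.6371 0.1002 0.296 ] yaw 5.42 grip 45.2 F [ 0.4 -0.3  0. ] t 11.28 q6 0.04
45,0.8,-1.3,-0.4,0.06, 45,0.8,-1.3,-0.4,0.06,
```

View pics/s4.png

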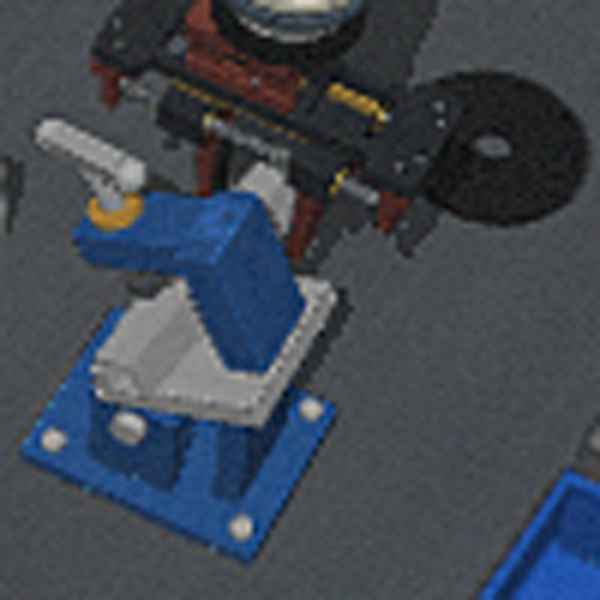

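Tenth picture: the tube has rolled flat onto the bed, its inner end at about (118,375). The prediction for x=0 is (90–146, 350–391). Next I'll open wider, lower a little, and draw the far finger gently down-slope to seat the tube on the ledge.

Emit:
{"fn": "carry_out", "kwargs": {
  "deltas": [70,0,0,0,0,70,0,0,0,0,70,0,0,0,0,70,0,4,0,0,70,0,4,-6,0,70,0,0,-6,0,70,0,0,-6,0,70,0,0,-6,0,70,0,0,-4,0,70,0,0,0,0]
}}

```text
time: 12.12
position: [0.6054, 0.0971, 0.2869]
tcp_rot: [-1.268, 1.152, -1.131]
contact_force: [-0.0, 0.0, -0.2]
gripper_width: 0.0698
```

```bash
cat >> h.py <<'E'
def where():
    p,M,s=tcp();q=(p-B0);h=q[:2]@np.array([np.cos(.0925),np.sin(.0925)])
    print("h",round(h*1000,1),"y",round((q@AX[1])*1000,1),"z",p[2].round(4),"far pad h",round(h*1000+s["gripper_width"]*500,1),"F",s["contact_force"].round(1),"yaw",np.degrees(np.arctan2(M[1,2],M[0,2])).round(2),"t",s["time"])
E
python3 -c "
from h import *
where()"
```

```text
h -18.2 y 71.4 z 0.2869 far pad h 16.7 F [-0.   0.  -0.2] yaw 5.42 t 12.1167
```

Emit:
{"fn": "carry_out", "kwargs": {
  "deltas": [70,0,0,-2,0,70,0,0,-2,0,70,0,0,0,0]
}}

```text
time: 12.37
position: [0.6009, 0.0967, 0.2876]
tcp_rot: [-1.267, 1.152, -1.132]
contact_force: [0.4, 0.1, 0.5]
gripper_width: 0.0701
```

Emit:
{"fn": "carry_out", "kwargs": {
  "deltas": [70,0,0,-2,0,70,0,0,-1,0,70,0,0,0,0]
}}

```text
time: 12.62
position: [0.5987, 0.0966, 0.2883]
tcp_rot: [-1.265, 1.149, -1.133]
contact_force: [0.8, 0.3, 0.2]
gripper_width: 0.0697
```

```bash
python3 -c "
from h import *
where()"
```

```text
h -24.9 y 71.5 z 0.2883 far pad h 9.9 F [0.8 0.3 0.2] yaw 5.43 t 12.6167
```

Emit:
{"fn": "carry_out", "kwargs": {
  "deltas": [70,0,0,-2,0,70,0,0,0,0,70,0,0,0,0]
}}

```text
time: 12.87
position: [0.5974, 0.0965, 0.2889]
tcp_rot: [-1.262, 1.148, -1.134]
contact_force: [0.9, 0.4, 0.4]
gripper_width: 0.07
```

Emit:
{"fn": "carry_out", "kwargs": {
  "deltas": [70,0,0,-2,0,70,0,0,0,0,70,0,0,0,0]
}}

```text
time: 13.12
position: [0.596, 0.0967, 0.2894]
tcp_rot: [-1.26, 1.146, -1.135]
contact_force: [1.3, 0.9, 0.0]
gripper_width: 0.0699
```

The force is only about 1 N, but the pad has gone slightly past its predicted contact. I'll back off, rise, and check the tube from the earlier wrist viewpoint.

Emit:
{"fn": "carry_out", "kwargs": {
  "deltas": [70,0,0,5,0,70,0,0,5,0,70,0,-15,2,0,70,0,-30,0,0,70,0,-35,0,0,70,0,-35,0,0,70,0,-35,0,0,70,0,-20,0,0,70,0,-10,0,0,70,0,0,0,0]
}}

```text
time: 13.95
position: [0.6115, 0.0973, 0.472]
tcp_rot: [-1.276, 1.16, -1.128]
contact_force: [0.5, 0.8, -0.2]
gripper_width: 0.0701
```

```bash
python3 -c "
from h import *
where();plan(.6027,-.0132,.469,-24.4,70,6)"
```

```text
h -12.0 y 71.0 z 0.472 far pad h 23.0 F [ 0.5  0.8 -0.2] yaw 5.38 t 13.95
now [0.6115 0.0973 0.472 ] yaw 5.38 grip 70.1 F [ 0.5  0.8 -0.2] t 13.95 q6 0.04
70,18.2,0.5,-3.2,4.96, 70,18.4,0.5,-1.6,4.96, 70,18.5,0.5,-0.0,4.96, 70,18.4,0.5,1.6,4.96, 70,18.2,0.5,3.2,4.96, 70,17.9,0.5,4.7,4.96,
```

Emit:
{"fn": "carry_out", "kwargs": {
  "deltas": [70,18,0,-3,5,70,18,0,-2,5,70,18,0,0,5,70,18,0,2,5,70,18,0,3,5,70,18,0,5,5,70,0,0,0,0,70,0,0,0,0,70,0,0,0,0]
}}

```text
time: 14.7
position: [0.5999, -0.0154, 0.4576]
tcp_rot: [-1.011, 1.566, -1.522]
contact_force: [-0.4, -0.2, 0.3]
gripper_width: 0.0698
```

```bash
python3 - <<'E'
from h import *
import pickle
c=get_calibration("wrist");im=grab_frame("wrist")[:,:,::-1].copy()
pickle.dump(c,open("w5.pkl","wb"));cv2.imwrite("pics/w5raw.png",im);p,M,s=tcp();print(p)
o=np.array([150,0]);k=3.2
cv2.imwrite("pics/w5.png",cv2.resize(im[0:185,150:400],None,fx=k,fy=k,interpolation=cv2.INTER_CUBIC))
def pr(P):return ((proj(c,B0+np.array(P)@AX)-o)*k).round(0).tolist()
print("ledge",pr([[-.0128,.045,.01],[-.0128,-.045,.01]]),"rear",pr([[.071,.045,0],[.071,-.045,0]]))
for x in(0,):
  print("tube top",pr([[x-.0125,-.045,.025],[x+.0125,-.045,.025],[x+.0125,.105,.025],[x-.0125,.105,.025]]))
  print("top at y45",pr([[x-.0125,.045,.025],[x+.0125,.045,.025]]))
E
```

```text
[ 0.59984029 -0.01506654  0.45745081]
ledge [[300.0, 258.0], [445.0, 506.0]] rear [[543.0, 96.0], [692.0, 384.0]]
tube top [[430.0, 524.0], [498.0, 493.0], [229.0, 27.0], [168.0, 82.0]]
top at y45 [[279.0, 267.0], [343.0, 222.0]]
```

View pics/w5.png

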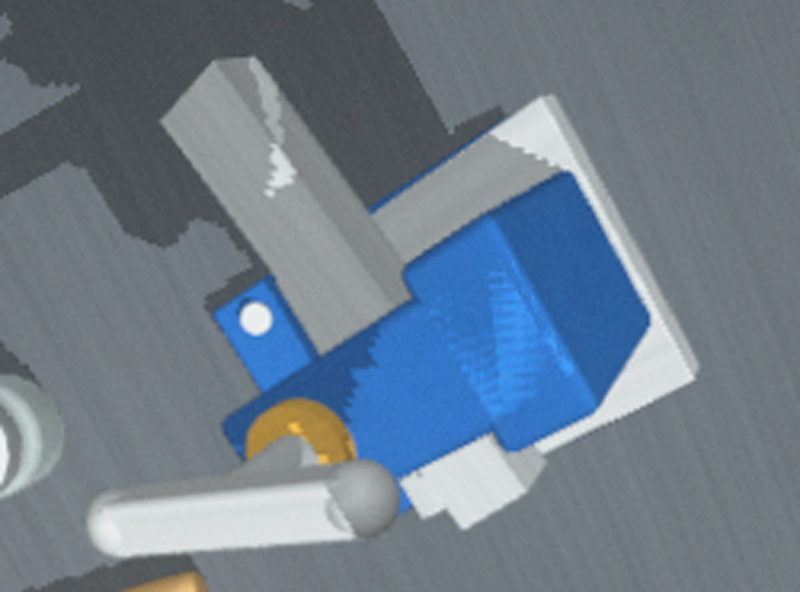

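Eleventh picture: the tube is flat on the bed but yawed. Its outer end corners are at (163,122) and (215,62), and its inner end corners at (465,530) and (528,490). The predictions were (168,82), (229,27), (430,524) and (498,493). I'll quantify the offset in the bed frame.

```bash
python3 - <<'E'
from h import *
import pickle
c=pickle.load(open("w5.pkl","rb"))
uv=np.array([[163,122],[215,62],[465,530],[528,490.]])/3.2+[150,0]
o,v=ray(c,uv);n=AX[2];P=o+v*(((B0+.025*n-o)@n)/(v@n))[:,None]
q=(P-B0)@AX.T*1000;print(q.round(1))
a=(q[0]+q[1])/2;b=(q[2]+q[3])/2;d=a-b;print("mid",((a+b)/2).round(1),"len",np.linalg.norm(d),"yaw deg (outer end downslope +)",np.degrees(np.arctan2(-d[0],d[1])))
uv=np.array([[400,480],[545,96],[692,375]])/3.2+[150,0]
E
```

```text
[[-20.8  97.6  25. ]
 [  3.4 100.5  25. ]
 [ -3.2 -51.4  25. ]
 [ 21.5 -48.   25. ]]
mid [ 0.2 24.7 25. ] len 149.84141937235555 yaw deg (outer end downslope +) 6.835025391007774
```

The tube lies flat with mid x=0.2 mm and y=24.7 mm, measured length 149.8 mm, but it is yawed by 6.8°, over the 5° limit. To mend this, I'll straddle the overhang with the tool square to the bed and close only to about 34.5 mm. That is just over the tube's 33.2 mm tilted width, so the pads square it up without gripping.

```bash
cat >> h.py <<'E'
def hy(h,y,z): return (*(B0[:2]+h*np.array([np.cos(.0925),np.sin(.0925)])+y*AX[1][:2]),z)
E
python3 -c "
from h import *
plan(*hy(-.0045,.075,.44),5.3,70,6)"
```

```text
now [ 0.5998 -0.0151  0.4575] yaw -25.81 grip 70.0 F [-0.5 -0.4 -0.7] t 14.75 q6 0.41
70,-18.9,2.9,-5.7,-5.19, 70,-19.4,2.9,-3.9,-5.19, 70,-19.6,2.9,-2.2,-5.19, 70,-19.8,2.9,-0.4,-5.19, 70,-19.7,2.9,1.4,-5.19, 70,-19.5,2.9,3.2,-5.19,
```

Emit:
{"fn": "carry_out", "kwargs": {
  "deltas": [70,-19,2,-6,-5.2,70,-19,2,-4,-5.2,70,-20,2,-2,-5.2,70,-20,2,0,-5.2,70,-20,2,1,-5.2,70,-19,2,3,-5.2,70,0,0,0,0,70,0,0,0,0,70,0,0,0,0]
}}

```text
time: 15.5
position: [0.616, 0.1152, 0.4398]
tcp_rot: [-1.313, 1.148, -1.08]
contact_force: [0.3, 1.1, -0.1]
gripper_width: 0.0702
```

```bash
python3 -c "
from h import *
where();plan(*hy(-.0045,.075,.33),5.3,70,4)"
```

```text
h -6.0 y 88.4 z 0.4398 far pad h 29.2 F [ 0.3  1.1 -0.1] yaw 7.89 t 15.5
now [0.616  0.1152 0.4398] yaw 7.89 grip 70.2 F [ 0.3  1.1 -0.1] t 15.5 q6 0.03
70,3.4,27.4,0.2,0.65, 70,3.4,27.4,0.2,0.65, 70,3.4,27.4,0.3,0.65, 70,3.4,27.4,0.3,0.65,
```

Emit:
{"fn": "carry_out", "kwargs": {
  "deltas": [70,4,22,0,0.6,70,4,25,0,0.6,70,3,25,0,0.6,70,3,20,1,0.6,70,0,0,0,0,70,0,0,0,0]
}}

```text
time: 16.0
position: [0.6139, 0.0977, 0.3475]
tcp_rot: [-1.288, 1.182, -1.122]
contact_force: [1.0, 0.7, 0.6]
gripper_width: 0.0703
```

```bash
python3 -c "
from h import *
where();plan(*hy(-.0045,.075,.282),5.3,70,4)"
```

```text
h -9.6 y 71.2 z 0.3475 far pad h 25.5 F [1.  0.7 0.6] yaw 4.92 t 16.0
now [0.6139 0.0977 0.3475] yaw 4.92 grip 70.3 F [1.  0.7 0.6] t 16.0 q6 0.05
70,-1.0,16.4,1.3,-0.1, 70,-1.0,16.4,1.3,-0.1, 70,-1.0,16.4,1.3,-0.1, 70,-1.0,16.4,1.3,-0.1,
```

Emit:
{"fn": "carry_out", "kwargs": {
  "deltas": [70,-1,16,2,-0.1,70,-1,16,2,-0.1,70,-1,15,1,-0.1,70,-1,10,1,-0.1,70,0,0,0,0,70,0,0,0,0]
}}

```text
time: 16.5
position: [0.62, 0.1008, 0.2969]
tcp_rot: [-1.281, 1.172, -1.124]
contact_force: [0.0, -0.3, 0.7]
gripper_width: 0.07
```

```bash
python3 -c "
from h import *
where();plan(*hy(-.0045,.075,.282),5.3,70,2)"
```

```text
h -3.3 y 73.7 z 0.2969 far pad h 31.7 F [ 0.  -0.3  0.7] yaw 5.12 t 16.5
now [0.62   0.1008 0.2969] yaw 5.12 grip 70.0 F [ 0.  -0.3  0.7] t 16.5 q6 0.05
70,-0.7,7.5,-0.6,-0.09, 70,-0.7,7.5,-0.6,-0.09,
```

Emit:
{"fn": "carry_out", "kwargs": {
  "deltas": [70,-1,8,-1,-0.2,70,0,7,0,0,60,0,0,0,0,50,0,0,0,0,44,0,0,0,0,40,0,0,0,0,40,0,0,0,0]
}}

```text
time: 17.08
position: [0.6195, 0.1018, 0.2848]
tcp_rot: [-1.278, 1.166, -1.124]
contact_force: [-0.4, 0.0, 0.1]
gripper_width: 0.0412
```

```bash
python3 -c "
from h import *
where();plan(*hy(-.0045,.075,.282),5.3,40,1)"
```

```text
h -3.7 y 74.8 z 0.2848 far pad h 16.9 F [-0.4  0.   0.1] yaw 5.33 t 17.0833
now [0.6195 0.1018 0.2848] yaw 5.33 grip 41.2 F [-0.4  0.   0.1] t 17.08 q6 0.05
40,-0.2,2.8,-0.8,0.03,
```

Emit:
{"fn": "carry_out", "kwargs": {
  "deltas": [38,0,2,-1,0,37,0,0,0,0,36,0,0,0,0,35,0,0,0,0,34.5,0,0,0,0,34.5,0,0,0,0,34.5,0,0,0,0]
}}

```text
time: 17.67
position: [0.6186, 0.1017, 0.2831]
tcp_rot: [-1.277, 1.165, -1.124]
contact_force: [0.3, -0.2, -0.8]
gripper_width: 0.0345
```

```bash
python3 -c "
from h import *
where()"
```

```text
h -4.7 y 74.8 z 0.2831 far pad h 12.6 F [ 0.3 -0.2 -0.8] yaw 5.33 t 17.6667
```

Emit:
{"fn": "carry_out", "kwargs": {
  "deltas": [34,0,0,0,0,33.6,0,0,0,0,33.6,0,0,0,0,33.6,0,0,0,0]
}}

```text
time: 18.0
position: [0.6187, 0.1017, 0.2832]
tcp_rot: [-1.276, 1.165, -1.124]
contact_force: [-0.3, -0.2, -0.7]
gripper_width: 0.0337
```

Emit:
{"fn": "carry_out", "kwargs": {
  "deltas": [70,0,0,0,0,70,0,0,0,0,70,0,0,0,0,70,0,0,0,0,70,0,0,0,0,70,0,-15,0,0,70,0,-30,0,0,70,0,-35,0,0,70,0,-35,0,0,70,0,-35,0,0,70,0,-15,0,0,70,0,0,0,0]
}}

```text
time: 19.0
position: [0.6237, 0.1019, 0.4523]
tcp_rot: [-1.283, 1.17, -1.121]
contact_force: [0.4, -0.1, -0.1]
gripper_width: 0.0704
```

```bash
python3 -c "
from h import *
where();plan(.6027,-.0132,.469,-24.4,70,6)"
```

```text
h 0.5 y 74.4 z 0.4523 far pad h 35.7 F [ 0.4 -0.1 -0.1] yaw 5.32 t 19.0
now [0.6237 0.1019 0.4523] yaw 5.32 grip 70.4 F [ 0.4 -0.1 -0.1] t 19.0 q6 0.05
70,18.8,-2.8,-5.3,4.95, 70,19.2,-2.8,-3.6,4.95, 70,19.4,-2.8,-2.0,4.95, 70,19.5,-2.8,-0.3,4.95, 70,19.4,-2.8,1.4,4.95, 70,19.2,-2.8,3.1,4.95,
```

Emit:
{"fn": "carry_out", "kwargs": {
  "deltas": [70,18,-2,-5,5,70,18,-3,-4,5,70,18,-3,-2,5,70,18,-3,0,5,70,18,-3,1,5,70,18,-3,3,5,70,0,0,0,0,70,0,0,0,0,70,0,0,0,0]
}}

```text
time: 19.75
position: [0.6004, -0.0086, 0.4623]
tcp_rot: [-1.007, 1.567, -1.521]
contact_force: [-1.0, 0.0, -0.3]
gripper_width: 0.0697
```

```bash
python3 - <<'E'
from h import *
import pickle
c=get_calibration("wrist");im=grab_frame("wrist")[:,:,::-1].copy()
pickle.dump(c,open("w6.pkl","wb"));cv2.imwrite("pics/w6raw.png",im);print(tcp()[0])
k=3.2
cv2.imwrite("pics/w6.png",cv2.resize(im[0:185,150:400],None,fx=k,fy=k,interpolation=cv2.INTER_CUBIC))
def pr(P):return ((proj(c,B0+np.array(P)@AX)-[150,0])*k).round(0).tolist()
print("tube top",pr([[-.0125,-.045,.025],[.0125,-.045,.025],[.0125,.105,.025],[-.0125,.105,.025]]))
print("rear",pr([[.071,.045,0],[.071,-.045,0]]))
E
```

```text
[ 0.60036918 -0.00833763  0.46214841]
tube top [[436.0, 543.0], [502.0, 514.0], [240.0, 60.0], [179.0, 113.0]]
rear [[546.0, 128.0], [692.0, 408.0]]
```

View pics/w6.png

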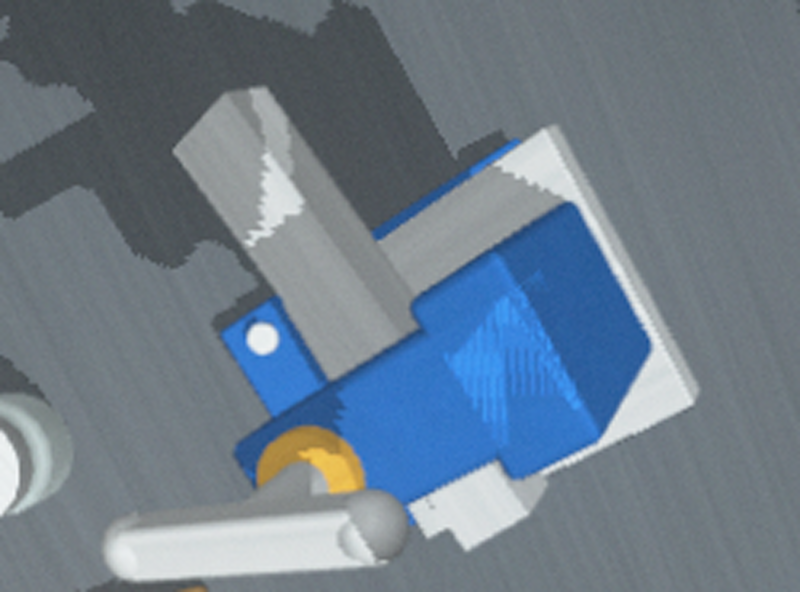

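Twelfth and last picture. The outer end corners are at (174,152) and (226,92), the inner end corners at (468,551) and (530,512). I'll compute the tube's pose, and the handle's from its balls at (385,522) and (122,549).

```bash
cat >> h.py <<'E'
def onbed(c,uv,z):
    o,v=ray(c,uv);n=AX[2];P=o+v*(((B0+z*n-o)@n)/(v@n))[:,None];return (P-B0)@AX.T*1000
E
python3 - <<'E'
from h import *
import pickle
for f,l in(("w6",[[174,152],[226,92],[468,551],[530,512.]]),):
    c=pickle.load(open(f+".pkl","rb"));q=onbed(c,np.array(l)/3.2+[150,0],.025);print(q.round(1).tolist())
    a=(q[0]+q[1])/2;b=(q[2]+q[3])/2;d=a-b;print("mid",((a+b)/2).round(1),np.linalg.norm(d),np.degrees(np.arctan2(-d[0],d[1])))
for z in(.119,.122):
    q=onbed(c,np.array([[378,525],[122,550.]])/3.2+[150,0],z);print("balls",q.round(1).tolist(),q.mean(0),"phi",np.degrees(np.arctan2(*(q[0]-q[1])[1::-1])))
# tube edge lines by gray edges: near top edge y=20..95 sampled
im=cv2.imread("pics/w6raw.png")
E
```

```text
[[-20.9, 97.6, 25.0], [3.9, 100.9, 25.0], [-3.9, -51.5, 25.0], [20.9, -47.9, 25.0]]
mid [ 0.  24.8 25. ] 149.93364161473386 6.5175283426500386
balls [[29.9, -12.5, 119.0], [-38.0, 9.8, 119.0]] [ -4.08070778  -1.34838493 119.        ] phi -18.133269696237516
balls [[31.7, -11.9, 122.0], [-35.1, 10.0, 122.0]] [ -1.71360446  -0.91613736 122.        ] phi -18.133269696237512
```

The inner corner (468,551) isn't collinear with the visible near edge of the overhang, (174,152) to (325,380), so my corner reading is in doubt. I'll check by extracting line segments.

```bash
python3 - <<'E'
from h import *
import pickle
c=pickle.load(open("w6.pkl","rb"));g=cv2.imread("pics/w6raw.png",0)
s=cv2.createLineSegmentDetector().detect(g[:185,150:400])[0][:,0]
for l in s:
    if np.hypot(*(l[2:]-l[:2]))<14: continue
    p=l.reshape(2,2)
    out=[]
    for z in(.025,.0,.082):
        q=onbed(c,p+[150,0],z);d=q[1]-q[0];a=np.degrees(np.arctan2(-d[0],d[1]));a=(a+90)%180-90
        out.append((q[:,:2].round(1).tolist(),round(float(a),1)))
    print((p*3.2).round(0).astype(int).tolist(),"|25:",*out[0],"|0:",*out[1],"|82:",*out[2])
E
```

```text
[[651, 348], [595, 443]] |25: [[74.6, -19.6], [48.7, -36.9]] -56.3 |0: [[68.4, -23.6], [40.1, -42.5]] -56.3 |82: [[88.9, -10.4], [68.1, -24.3]] -56.3
[[118, 580], [382, 564]] |25: [[-139.7, -7.6], [-34.0, -44.0]] 71.0 |0: [[-164.9, -10.5], [-49.8, -50.2]] 71.0 |82: [[-82.4, -0.8], [2.1, -29.9]] 71.0
[[574, 202], [653, 347]] |25: [[74.5, 23.8], [75.2, -19.5]] 1.0 |0: [[68.2, 23.6], [69.1, -23.5]] 1.0 |82: [[88.7, 24.2], [89.3, -10.4]] 1.0
[[503, 169], [572, 201]] |25: [[62.3, 40.8], [74.3, 24.1]] 35.7 |0: [[55.0, 42.1], [68.0, 24.0]] 35.7 |82: [[79.0, 37.8], [88.6, 24.5]] 35.7
[[20, 482], [7, 431]] |25: [[-154.0, 43.0], [-144.2, 61.2]] -28.3 |0: [[-180.4, 44.5], [-169.7, 64.3]] -28.3 |82: [[-93.8, 39.6], [-85.9, 54.1]] -28.3
[[491, 460], [402, 505]] |25: [[18.2, -28.4], [-16.1, -29.0]] -89.0 |0: [[7.0, -33.2], [-30.4, -33.9]] -89.0 |82: [[43.8, -17.5], [16.4, -18.0]] -89.0
[[590, 442], [520, 478]] |25: [[47.6, -36.0], [23.5, -37.0]] -87.5 |0: [[39.0, -41.4], [12.7, -42.6]] -87.5 |82: [[67.3, -23.5], [48.0, -24.4]] -87.5
[[546, 122], [373, 241]] |25: [[77.7, 44.5], [20.2, 43.7]] -89.2 
[... 5008 characters left out ...]
6]] -24.9
[[492, 256], [419, 303]] |25: [[48.2, 22.8], [22.9, 22.1]] -88.4 |0: [[39.7, 22.5], [12.1, 21.8]] -88.4 |82: [[67.8, 23.4], [47.5, 22.9]] -88.4
[[256, 136], [229, 99]] |25: [[5.1, 86.2], [3.6, 99.0]] 6.5 |0: [[-7.3, 91.5], [-8.9, 105.4]] 6.5 |82: [[33.3, 74.1], [32.1, 84.3]] 6.5
[[379, 245], [409, 287]] |25: [[21.2, 41.8], [22.9, 27.6]] 6.8 |0: [[10.2, 43.2], [12.1, 27.7]] 6.8 |82: [[46.1, 38.6], [47.5, 27.2]] 6.8
[[395, 329], [308, 208]] |25: [[12.3, 19.3], [7.8, 61.8]] 6.1 |0: [[0.6, 18.7], [-4.4, 64.9]] 6.1 |82: [[39.1, 20.6], [35.4, 54.6]] 6.1
[[444, 357], [472, 404]] |25: [[21.3, 5.3], [21.8, -10.9]] 1.8 |0: [[10.4, 3.5], [10.9, -14.2]] 1.8 |82: [[46.3, 9.4], [46.7, -3.5]] 1.8
```

The clamp lines confirm the bed yaw to about 1°. The tube is flat but still about 6° off, so the squeeze didn't hold. I'll go back, push the outer end up-slope with the near pad further than needed, and measure while in contact.

```bash
python3 -c "
from h import *
plan(*hy(-.002,.082,.44),5.3,70,6)"
```

```text
now [ 0.6004 -0.0083  0.4621] yaw -25.84 grip 70.4 F [-0.1  0.1 -0.2] t 19.8 q6 0.42
70,-19.1,3.7,-5.5,-5.19, 70,-19.5,3.7,-3.8,-5.19, 70,-19.8,3.7,-2.0,-5.19, 70,-19.9,3.7,-0.2,-5.19, 70,-19.8,3.7,1.6,-5.19, 70,-19.6,3.7,3.4,-5.19,
```

Emit:
{"fn": "carry_out", "kwargs": {
  "deltas": [70,-17,2,-6,-4.8,70,-17,2,-4,-4.8,70,-18,2,-2,-4.8,70,-18,2,0,-4.8,70,-18,2,1,-4.8,70,-17,2,3,-4.8,70,0,0,0,0,70,0,20,0,0,70,0,30,0,0,70,0,30,0,0,70,0,15,0,0,70,0,0,0,0]
}}

```text
time: 20.8
position: [0.6117, 0.1114, 0.3469]
tcp_rot: [-1.288, 1.176, -1.114]
contact_force: [-0.8, -0.1, 0.3]
gripper_width: 0.0702
```

```bash
python3 -c "
from h import *
where();plan(*hy(-.002,.080,.284),5.3,70,4)"
```

```text
h -10.6 y 85.1 z 0.3469 far pad h 24.5 F [-0.8 -0.1  0.3] yaw 5.41 t 20.8
now [0.6117 0.1114 0.3469] yaw 5.41 grip 70.2 F [-0.8 -0.1  0.3] t 20.8 q6 0.06
70,1.3,15.7,2.2,0.03, 70,1.3,15.7,2.2,0.03, 70,1.3,15.7,2.2,0.03, 70,1.3,15.7,2.2,0.03,
```

Emit:
{"fn": "carry_out", "kwargs": {
  "deltas": [70,1,15,2,0,70,1,15,2,0,70,1,15,2,0,70,1,12,2,0,70,0,3,0,0,70,0,0,0,0]
}}

```text
time: 21.3
position: [0.6184, 0.1088, 0.2868]
tcp_rot: [-1.286, 1.175, -1.116]
contact_force: [0.2, 0.1, -0.1]
gripper_width: 0.0701
```

```bash
cat >> h.py <<'E'
def tubelook():
    c=get_calibration("wrist");g=cv2.cvtColor(grab_frame("wrist"),cv2.COLOR_RGB2GRAY);s=cv2.createLineSegmentDetector().detect(g)[0][:,0]
    for l in s:
        p=l.reshape(2,2)
        if np.hypot(*(p[1]-p[0]))<10: continue
        for z in(.025,0):
            q=onbed(c,p,z);d=q[1]-q[0];a=(np.degrees(np.arctan2(-d[0],d[1]))+90)%180-90
            if abs(a)<15 and np.all(np.abs(q[:,0])<38) and np.all((q[:,1]>35)&(q[:,1]<112)): print(int(z*1000),p.round(0).astype(int).tolist(),q[:,:2].round(1).tolist(),round(float(a),1))
E
python3 -c "
from h import *
where();tubelook();plan(*hy(-.002,.080,.284),5.3,70,2)"
```

```text
h -4.2 y 81.8 z 0.2868 far pad h 30.8 F [ 0.2  0.1 -0.1] yaw 5.34 t 21.3
25 [[221, 214], [224, 232]] [[-21.9, 97.6], [-20.5, 88.2]] 8.2
25 [[226, 246], [230, 278]] [[-19.8, 80.7], [-17.8, 62.4]] 6.3
0 [[226, 246], [230, 278]] [[-36.4, 67.1], [-34.0, 45.2]] 6.3
25 [[288, 234], [288, 209]] [[14.5, 93.7], [14.2, 105.7]] 1.4
0 [[288, 234], [288, 209]] [[4.5, 82.6], [4.2, 96.9]] 1.4
25 [[293, 278], [290, 236]] [[17.7, 72.0], [15.4, 93.3]] 6.3
0 [[293, 278], [290, 236]] [[8.4, 56.7], [5.6, 82.1]] 6.3
25 [[272, 277], [273, 262]] [[7.0, 69.9], [7.2, 78.0]] -1.3
0 [[272, 277], [273, 262]] [[-4.3, 54.1], [-4.1, 63.9]] -1.3
25 [[319, 253], [321, 222]] [[29.7, 87.7], [29.7, 102.5]] -0.2
0 [[319, 253], [321, 222]] [[22.7, 75.4], [22.7, 93.0]] -0.2
25 [[271, 261], [267, 218]] [[6.0, 78.4], [3.6, 99.8]] 6.5
0 [[271, 261], [267, 218]] [[-5.6, 64.3], [-8.5, 89.8]] 6.5
25 [[203, 237], [205, 218]] [[-34.1, 82.8], [-32.6, 93.8]] -8.0
25 [[277, 262], [285, 235]] [[9.3, 78.5], [13.0, 93.3]] -14.2
0 [[277, 262], [285, 235]] [[-1.7, 64.5], [2.8, 82.1]] -14.2
25 [[230, 202], [230, 191]] [[-16.7, 104.9], [-16.5, 110.7]] -2.4
0 [[230, 202], [230, 191]] [[-32.7, 95.9], [-32.4, 102.8]] -2.4
25 [[296, 316], [298, 342]] [[20.0, 52.1], [21.6, 37.2]] 6.1
25 [[205, 253], [204, 238]] [[-33.5, 73.4], [-33.4, 82.2]] -0.4
now [0.6185 0.1088 0.2872] yaw 5.34 grip 70.0 F [-0.3 -0.1 -0.7] t 21.35 q6 0.06
70,0.9,1.6,1.0,0.02, 70,0.9,1.6,1.0,0.02,
```

The near edge is measured cleanly in this view (yaw 6.3°). I'll push up-slope.

Emit:
{"fn": "carry_out", "kwargs": {
  "deltas": [70,0,0,4,0,70,0,1,4,0,70,0,1,4,0,70,0,0,3,0,70,0,0,3,0,70,0,0,0,0]
}}

```text
time: 21.85
position: [0.6397, 0.111, 0.2886]
tcp_rot: [-1.28, 1.171, -1.119]
contact_force: [0.7, 0.5, -0.9]
gripper_width: 0.0702
```

```bash
python3 -c "
from h import *
where();tubelook()" | grep -v '^0'
```

```text
h 17.2 y 82.1 z 0.2886 far pad h 52.3 F [ 0.7  0.5 -0.9] yaw 5.34 t 21.85
25 [[186, 213], [191, 276]] [[-17.1, 98.5], [-16.3, 63.1]] 1.3
25 [[255, 277], [253, 207]] [[22.5, 72.8], [21.6, 107.5]] 1.5
25 [[231, 276], [232, 263]] [[9.6, 70.1], [10.3, 77.2]] -6.1
25 [[277, 263], [278, 278]] [[33.8, 82.8], [34.5, 75.3]] 5.6
25 [[230, 262], [228, 222]] [[8.9, 77.4], [8.4, 98.1]] 1.5
25 [[203, 201], [203, 191]] [[-5.9, 106.6], [-5.4, 111.7]] -5.8
25 [[255, 316], [256, 331]] [[22.9, 51.5], [23.1, 42.7]] 1.2
25 [[215, 203], [216, 214]] [[1.4, 106.4], [1.8, 100.8]] 4.0
25 [[276, 239], [277, 261]] [[33.1, 94.1], [34.0, 84.0]] 4.9
```

The yaw now reads 1.4°. I'll withdraw the pad and see whether it stays.

Emit:
{"fn": "carry_out", "kwargs": {
  "deltas": [70,0,0,-4,0,70,0,0,-5,0,70,0,0,-4,0,70,0,0,0,0,70,0,0,0,0]
}}

```text
time: 22.32
position: [0.6243, 0.1096, 0.2889]
tcp_rot: [-1.282, 1.172, -1.119]
contact_force: [-0.1, 0.3, 0.3]
gripper_width: 0.0702
```

```bash
python3 -c "
from h import *
where();tubelook()"
```

```text
h 1.8 y 82.1 z 0.2889 far pad h 36.8 F [-0.1  0.3  0.3] yaw 5.34 t 22.3167
25 [[217, 213], [218, 233]] [[-16.9, 98.6], [-16.5, 87.7]] 2.0
0 [[217, 213], [218, 233]] [[-34.2, 88.3], [-33.7, 75.3]] 2.0
25 [[218, 243], [220, 277]] [[-16.4, 82.1], [-16.1, 62.6]] 1.0
0 [[218, 243], [220, 277]] [[-33.7, 68.7], [-33.3, 45.3]] 1.0
25 [[282, 237], [283, 207]] [[19.0, 92.6], [19.1, 107.2]] -0.5
0 [[282, 237], [283, 207]] [[8.7, 81.2], [8.8, 98.6]] -0.5
25 [[190, 219], [192, 254]] [[-34.2, 92.2], [-34.3, 71.7]] -0.4
25 [[263, 276], [265, 258]] [[9.6, 70.2], [10.3, 79.8]] -3.8
0 [[263, 276], [265, 258]] [[-2.5, 54.4], [-1.8, 65.8]] -3.8
25 [[282, 277], [283, 238]] [[19.7, 72.2], [19.3, 92.1]] 1.1
0 [[282, 277], [283, 238]] [[9.5, 56.7], [9.0, 80.5]] 1.1
25 [[299, 263], [302, 278]] [[27.6, 81.4], [29.4, 74.1]] 13.6
0 [[299, 263], [302, 278]] [[19.0, 67.7], [21.1, 59.0]] 13.6
25 [[315, 272], [322, 227]] [[35.6, 79.0], [37.3, 100.8]] -4.5
0 [[315, 272], [322, 227]] [[28.5, 64.8], [30.6, 91.0]] -4.5
25 [[197, 223], [195, 213]] [[-29.9, 90.9], [-30.5, 96.4]] 5.7
25 [[262, 257], [262, 222]] [[8.9, 80.2], [8.6, 98.2]] 0.9
0 [[262, 257], [262, 222]] [[-3.4, 66.3], [-3.7, 87.8]] 0.9
25 [[224, 208], [220, 191]] [[-12.5, 101.9], [-14.3, 110.6]] 11.6
0 [[224, 208], [220, 191]] [[-29.0, 92.2], [-31.2, 102.6]] 11.6
25 [[282, 316], [282, 333]] [[20.2, 50.7], [20.3, 40.4]] 0.6
25 [[198, 267], [198, 254]] [[-30.7, 64.9], [-30.4, 72.6]] -2.7
25 [[244, 204], [244, 214]] [[-1.1, 105.4], [-1.2, 100.4]] -1.0
0 [[244, 204], [244, 214]] [[-15.3, 96.5], [-15.5, 90.4]] -1.0
25 [[295, 239], [298, 261]] [[25.3, 92.7], [27.5, 82.6]] 12.1
0 [[295, 239], [298, 261]] [[16.2, 81.2], [18.8, 69.2]] 12.1
```

The yaw stays at 1° in my frame, about 0° against the clamp's own lines, with the tube flat and against the ledge and y ≈ 24. Now the handle: up, over, and turn the jaws to 74°.

Emit:
{"fn": "carry_out", "kwargs": {
  "deltas": [87,0,-20,0,0,87,0,-35,0,0,87,0,-35,0,0,87,0,-35,0,0,87,0,-30,0,0,87,0,0,0,0,87,0,0,0,-6.9,87,0,0,0,-6.9,87,0,0,0,-6.9,87,0,0,0,-6.9,87,0,0,0,-6.9,87,0,0,0,-6.9]
}}

```text
time: 23.37
position: [0.6306, 0.1096, 0.4492]
tcp_rot: [-1.511, 0.606, -0.54]
contact_force: [0.5, 0.3, 0.4]
gripper_width: 0.0875
```

```bash
python3 -c "
from h import *
plan(.577,.0217,.44,74.5,87,6)"
```

```text
now [0.6306 0.1096 0.4492] yaw 48.13 grip 87.5 F [0.5 0.3 0.4] t 23.37 q6 -0.69
87,3.1,1.5,-16.9,-4.39, 87,1.8,1.5,-17.1,-4.39, 87,0.5,1.5,-17.1,-4.39, 87,-0.8,1.5,-17.1,-4.39, 87,-2.1,1.5,-17.0,-4.39, 87,-3.4,1.5,-16.8,-4.39,
```

Emit:
{"fn": "carry_out", "kwargs": {
  "deltas": [87,3,0,-15,-4,87,2,0,-16,-4,87,0,0,-16,-4,87,-1,0,-16,-4,87,-2,0,-16,-4,87,-3,0,-14,-4,87,0,0,0,0,87,0,0,0,0,87,0,0,0,0]
}}

```text
time: 24.12
position: [0.5781, 0.0278, 0.4459]
tcp_rot: [-1.566, 0.264, -0.187]
contact_force: [0.5, 0.3, 0.0]
gripper_width: 0.0868
```

```bash
cat >> h.py <<'E'
def barlook():
    c=get_calibration("wrist");im=grab_frame("wrist");g=cv2.cvtColor(im,cv2.COLOR_RGB2GRAY);s=cv2.createLineSegmentDetector().detect(g)[0][:,0]
    for l in s:
        p=l.reshape(2,2)
        if np.hypot(*(p[1]-p[0]))<25: continue
        q=onbed(c,p,.1205);d=q[1]-q[0];a=np.degrees(np.arctan2(d[1],d[0]));a=(a+90)%180-90
        if np.all(np.abs(q[:,:2])<70): print(p.round(0).astype(int).tolist(),q[:,:2].round(1).tolist(),"phi",round(float(a),1))
    cv2.imwrite("pics/bar.png",im[:,:,::-1])
E
python3 -c "
from h import *
barlook();plan(.577,.0217,.44,74.5,87,2)"
```

```text
[[318, 279], [347, 279]] [[50.0, 28.1], [56.1, 46.0]] phi 71.2
[[278, 208], [302, 268]] [[-5.5, 19.9], [39.1, 20.6]] phi 0.9
[[337, 277], [325, 248]] [[52.8, 40.5], [31.7, 39.9]] phi 1.6
[[335, 253], [337, 222]] [[37.6, 44.9], [18.3, 54.3]] phi -26.0
[[261, 269], [260, 178]] [[30.8, -6.7], [-30.6, 15.2]] phi -19.6
[[349, 279], [335, 254]] [[56.7, 47.3], [38.1, 45.1]] phi 6.7
[[174, 219], [176, 251]] [[-24.9, -56.3], [-2.3, -61.5]] phi -12.9
[[252, 168], [295, 150]] [[-39.8, 12.1], [-40.7, 45.9]] phi -88.6
[[216, 183], [241, 172]] [[-39.4, -17.7], [-40.1, 3.0]] phi -88.0
[[292, 236], [316, 227]] [[16.7, 21.9], [16.5, 39.4]] phi -89.4
[[292, 155], [259, 169]] [[-38.1, 42.9], [-37.6, 16.7]] phi -88.8
[[301, 275], [285, 236]] [[43.5, 18.4], [14.9, 17.6]] phi 1.6
[[309, 289], [236, 289]] [[54.2, 20.2], [37.9, -28.0]] phi 71.4
[[344, 297], [287, 297]] [[66.1, 40.2], [53.9, 4.2]] phi 71.4
[[343, 287], [374, 287]] [[59.9, 41.8], [66.5, 60.8]] phi 70.8
[[193, 287], [247, 287]] [[26.5, -57.0], [38.8, -19.8]] phi 71.6
now [0.5783 0.028  0.4459] yaw 73.57 grip 87.2 F [ 0.  -0.2  0.7] t 24.17 q6 -1.26
87,0.3,3.0,-3.2,-0.46, 87,0.2,3.0,-3.2,-0.46,
```

Emit:
{"fn": "carry_out", "kwargs": {
  "deltas": [87,0,10,-4,0,87,0,20,-3,0,87,0,20,0,0,87,0,14,0,0,87,0,0,0,0,87,0,0,0,0]
}}

```text
time: 24.67
position: [0.5746, 0.0235, 0.3773]
tcp_rot: [-1.566, 0.264, -0.19]
contact_force: [-0.2, -0.1, 0.3]
gripper_width: 0.0869
```

```bash
python3 -c "
from h import *
plan(.5778,.0208,.3767,74,87,2)"
```

```text
now [0.5746 0.0235 0.3773] yaw 73.47 grip 86.9 F [-0.2 -0.1  0.3] t 24.67 q6 -1.26
87,1.9,0.3,-0.8,-0.26, 87,1.9,0.3,-0.8,-0.26,
```

Emit:
{"fn": "carry_out", "kwargs": {
  "deltas": [24,2,1,-1,0,24,2,0,-1,0,24,0,0,0,0,24,0,0,0,0,24,0,0,0,0,24,0,0,0,0,24,0,0,0,0,24,0,0,0,0,24,0,0,0,0,24,0,0,0,0]
}}

```text
time: 25.5
position: [0.5797, 0.0206, 0.3797]
tcp_rot: [-1.565, 0.259, -0.195]
contact_force: [0.4, -0.0, 0.5]
gripper_width: 0.0254
```

Emit:
{"fn": "carry_out", "kwargs": {
  "deltas": [8,0,0,0,0,8,0,0,0,0,8,0,0,0,0,8,0,0,0,0,8,0,0,0,0]
}}

```text
time: 25.92
position: [0.5802, 0.0226, 0.3797]
tcp_rot: [-1.56, 0.257, -0.196]
contact_force: [0.5, -1.2, 0.1]
gripper_width: 0.0154
```

```bash
python3 -c "
from h import *
plan(.5778,.0208,.3767,74,87,1);s=observe();print(s['torque'].round(2),s['gripper_width'])"
```

```text
now [0.5802 0.0226 0.3797] yaw 73.49 grip 15.4 F [ 0.5 -1.2  0.1] t 25.92 q6 -1.27
87,-1.8,3.0,-2.4,-0.51, 
[ 0.27 -0.18  0.28] 0.015355074090185751
```

The bar is gripped at 15.4 mm opening. I'll turn clockwise (positive roll), with a little sink per row, watching the torque.

Emit:
{"fn": "carry_out", "kwargs": {
  "deltas": [8,0,0.3,0,4,8,0,0.3,0,6,8,0,0.4,0,6,8,0,0.4,0,6,8,0,0.4,0,6,8,0,0.4,0,6,8,0,0.3,0,6,8,0,0,0,0,8,0,0,0,0]
}}

```text
time: 26.67
position: [0.5817, 0.0261, 0.3787]
tcp_rot: [-1.423, 0.82, -0.764]
contact_force: [-0.5, -0.2, -0.9]
gripper_width: 0.0177
```

```bash
cat >> h.py <<'E'
def turn(P0=(.5802,.0226,.3797),phi0=-20.4,psi=6.0):
    p,M,s=tcp();yaw=np.degrees(np.arctan2(M[1,2],M[0,2]));a=np.radians(yaw-90-psi)
    phi=np.degrees(np.arctan2(np.sin(a)*np.cos(np.radians(25)),np.cos(a)))
    if phi>30: phi-=360
    th=np.radians(phi0-phi)
    # moment at bar centre about screw axis
    r=np.array([0,0,-.1633-.0075]);m=s["torque"]
    t=P0+np.array([.00169*np.cos(.105)*th,.00169*np.sin(.105)*th,-.00363*th]);e=M.T@(t-p)*1000
    print("yaw",yaw.round(2),"turned rad",th.round(3),"tool err mm",e.round(1),"F",s["contact_force"].round(1),"T",m.round(3),"axis T(flange)",(m@AX[2]).round(3),"axis T(bar)",((m-np.cross(r,s["contact_force"]))@AX[2]).round(3),"w",(s["gripper_width"]*1000).round(1),"t",s["time"],"q6",s["joint_pos"][5].round(2))
E
python3 -c "
from h import *
turn()"
```

```text
Traceback (most recent call last):
  File "h.py", line 67, in turn
    print("yaw",yaw.round(2),"turned rad",th.round(3),"tool err mm",e.round(1),"F",s["contact_force"].round(1),"T",m.round(3),"axis T(flange)",(m@AX[2]).round(3),"axis T(bar)",((m-np.cross(r,s["contact_force"]))@AX[2]).round(3),"w",(s["gripper_width"]*1000).round(1),"t",s["time"],"q6",s["joint_pos"][5].round(2))
                                                                                                                                                                                                                                        ^^^^^^^^^^^^^^^^^^^^^^^^^^^^^^^
AttributeError: 'float' object has no attribute 'round'
```

```bash
sed -i 's/(s\["gripper_width"\]\*1000).round(1)/round(s["gripper_width"]*1000,1)/' h.py; python3 -c "
from h import *
turn()"
```

```text
yaw 31.76 turned rad 0.725 tool err mm [ 2.8  1.6 -2. ] F [-0.5 -0.2 -0.9] T [ 0.231 -0.39   0.28 ] axis T(flange) 0.172 axis T(bar) 0.162 w 17.7 t 26.6667 q6 -0.54
```

Torque about the screw axis is 0.162 N·m, which matches the steady friction, so the foot hasn't touched yet. I'll continue, recentring along the bar.

Emit:
{"fn": "carry_out", "kwargs": {
  "deltas": [8,0.7,0.5,0,5,8,0.7,0.5,0,6,8,0.7,0.5,0,6,8,0.7,0.5,0,6,8,0.7,0.5,0,6,8,0,0.5,0,6,8,0,0,0,0,8,0,0,0,0]
}}

```text
time: 27.33
position: [0.5854, 0.0259, 0.3787]
tcp_rot: [-1.178, 1.278, -1.225]
contact_force: [0.0, 2.0, -0.5]
gripper_width: 0.0175
```

```bash
python3 -c "
from h import *
turn(P0=(.583,.022,.3797))"
```

```text
yaw -3.3 turned rad 1.394 tool err mm [3.7 4.  0.2] F [ 0.   2.  -0.5] T [ 0.256 -0.524  0.05 ] axis T(flange) -0.041 axis T(bar) 0.102 w 17.5 t 27.3333 q6 0.06
```

Emit:
{"fn": "carry_out", "kwargs": {
  "deltas": [8,1,3,0,0,8,2,3,0,0,8,2,3,0,0,8,0,0,0,0]
}}

```text
time: 27.67
position: [0.585, 0.0244, 0.3786]
tcp_rot: [-1.176, 1.268, -1.206]
contact_force: [3.6, -2.7, -16.3]
gripper_width: 0.0176
```

```bash
python3 -c "
from h import *
turn(P0=(.583,.022,.3797))"
```

```text
yaw -2.38 turned rad 1.376 tool err mm [2.3 3.9 0.5] F [  3.6  -2.7 -16.3] T [-0.58  -1.168 -0.028] axis T(flange) 0.264 axis T(bar) 0.048 w 17.6 t 27.6667 q6 0.03
```

The pads stick on the bar with 16 N vertical force. I'll regrip: open a little, recentre lower, close again.

Emit:
{"fn": "carry_out", "kwargs": {
  "deltas": [32,0,0,0,0,32,0,0,0,0,32,0,0,0,0,32,0,0,0,0]
}}

```text
time: 28.0
position: [0.5844, 0.0238, 0.378]
tcp_rot: [-1.183, 1.262, -1.2]
contact_force: [0.4, 1.0, -0.7]
gripper_width: 0.0318
```

```bash
python3 -c "
from h import *
turn(P0=(.583,.022,.3797))"
```

```text
yaw -1.87 turned rad 1.366 tool err mm [1.6 3.2 1. ] F [ 0.4  1.  -0.7] T [-0.076 -0.095 -0.012] axis T(flange) 0.025 axis T(bar) 0.098 w 31.8 t 28.0 q6 0.03
```

Emit:
{"fn": "carry_out", "kwargs": {
  "deltas": [32,1,4,0,0.5,32,1,4,1,0.5,32,0,0,0,0,8,0,0,0,0,8,0,0,0,0,8,0,0,0,0,8,0,0,0,0,8,0,0,0,0]
}}

```text
time: 28.67
position: [0.5869, 0.0211, 0.3683]
tcp_rot: [-1.171, 1.273, -1.216]
contact_force: [0.7, -0.1, 0.1]
gripper_width: 0.0231
```

```bash
python3 -c "
from h import *
turn(P0=(.583,.022,.3797));print(observe()['position'])"
```

```text
yaw -2.93 turned rad 1.386 tool err mm [-1.3 -6.3 -1.7] F [ 0.7 -0.1  0.1] T [-0.029 -0.566  0.026] axis T(flange) 0.058 axis T(bar) 0.045 w 23.1 t 28.6667 q6 0.04
[0.58688323 0.02110536 0.36828881]
```

Emit:
{"fn": "carry_out", "kwargs": {
  "deltas": [8,0,0,0,0,8,0,0,0,4,8,0,0,0,5,8,0,0,0,5,8,0,0,0,5,8,0,0,0,0]
}}

```text
time: 29.17
position: [0.5875, 0.0207, 0.3682]
tcp_rot: [-0.986, 1.52, -1.464]
contact_force: [-0.4, 1.3, 0.6]
gripper_width: 0.0215
```

```bash
python3 -c "
from h import *
turn(P0=(.583,.022,.3730))"
```

```text
yaw -22.62 turned rad 1.757 tool err mm [-0.8  1.6 -2. ] F [-0.4  1.3  0.6] T [-0.057 -0.531 -0.035] axis T(flange) 0.013 axis T(bar) 0.11 w 21.5 t 29.1667 q6 0.38
```

Emit:
{"fn": "carry_out", "kwargs": {
  "deltas": [8,0,0,0,4,8,0,0,0,5,8,0,0,0,5,8,0,0,0,0,8,0,0,0,0]
}}

```text
time: 29.58
position: [0.5876, 0.0202, 0.3683]
tcp_rot: [-0.833, 1.684, -1.63]
contact_force: [-0.1, 0.1, -0.9]
gripper_width: 0.0199
```

```bash
python3 -c "
from h import *
turn(P0=(.583,.022,.3730))"
```

```text
yaw -36.3 turned rad 2.002 tool err mm [-1.   2.7 -2.2] F [-0.1  0.1 -0.9] T [-0.255 -0.629 -0.173] axis T(flange) -0.025 axis T(bar) -0.018 w 19.9 t 29.5833 q6 0.62
```

Emit:
{"fn": "carry_out", "kwargs": {
  "deltas": [8,0,0,0,4,8,0,0,0,5,8,0,0,0,0,8,0,0,0,0]
}}

```text
time: 29.92
position: [0.5876, 0.0198, 0.3684]
tcp_rot: [-0.73, 1.781, -1.728]
contact_force: [0.5, 0.2, -0.3]
gripper_width: 0.0184
```

```bash
python3 -c "
from h import *
turn(P0=(.583,.022,.3730))"
```

```text
yaw -44.62 turned rad 2.146 tool err mm [-1.1  3.3 -2.4] F [ 0.5  0.2 -0.3] T [-0.476 -0.538 -0.154] axis T(flange) 0.082 axis T(bar) 0.092 w 18.4 t 29.9167 q6 0.77
```

The torque at rest is ambiguous because of static friction. I'll end the next calls while still turning, so I read the driving torque.

Emit:
{"fn": "carry_out", "kwargs": {
  "deltas": [8,0,0,0,3,8,0,0,0,3]
}}

```text
time: 30.08
position: [0.5876, 0.0197, 0.3684]
tcp_rot: [-0.657, 1.845, -1.791]
contact_force: [-0.7, -1.3, 0.3]
gripper_width: 0.0185
```

```bash
python3 -c "
from h import *
turn(P0=(.583,.022,.3730));print(observe()['joint_efforts'][5])"
```

```text
yaw -50.17 turned rad 2.24 tool err mm [-1.1  3.6 -2.5] F [-0.7 -1.3  0.3] T [-0.691 -0.404  0.075] axis T(flange) 0.375 axis T(bar) 0.29 w 18.5 t 30.0833 q6 0.87
-0.7845083624124527
```

Emit:
{"fn": "carry_out", "kwargs": {
  "deltas": [8,0,0,0,3,8,0,0,0,3]
}}

```text
time: 30.25
position: [0.5875, 0.0195, 0.3684]
tcp_rot: [-0.577, 1.909, -1.855]
contact_force: [0.3, -1.4, -1.0]
gripper_width: 0.0173
```

```bash
python3 -c "
from h import *
turn(P0=(.583,.022,.3730));print(observe()['joint_efforts'][5])"
```

```text
yaw -55.89 turned rad 2.335 tool err mm [-1.1  4.  -2.6] F [ 0.3 -1.4 -1. ] T [-0.479 -0.502  0.144] axis T(flange) 0.352 axis T(bar) 0.252 w 17.3 t 30.25 q6 0.97
-0.6708348356187344
```

Driving torque is now about 0.3 N·m, so the foot is pressing, but the reading is noisy. I'll compare backward and forward torque: their mean is the pressing part, free of friction.

Emit:
{"fn": "carry_out", "kwargs": {
  "deltas": [8,0,0,0,-3,8,0,0,0,-4,8,0,0,0,-4]
}}

```text
time: 30.5
position: [0.5876, 0.0197, 0.3684]
tcp_rot: [-0.737, 1.774, -1.722]
contact_force: [-0.1, 2.0, 0.9]
gripper_width: 0.0181
```

```bash
python3 -c "
from h import *
turn(P0=(.583,.022,.3730));print(observe()['joint_efforts'][5])"
```

```text
yaw -44.07 turned rad 2.137 tool err mm [-1.1  3.3 -2.5] F [-0.1  2.   0.9] T [-0.405 -0.379 -0.49 ] axis T(flange) -0.259 axis T(bar) -0.116 w 18.1 t 30.5 q6 0.76
0.8487105555832386
```

Emit:
{"fn": "carry_out", "kwargs": {
  "deltas": [8,0,0,0,-3]
}}

```text
time: 30.58
position: [0.5876, 0.0199, 0.3686]
tcp_rot: [-0.781, 1.734, -1.682]
contact_force: [-3.7, -1.5, 4.4]
gripper_width: 0.0185
```

```bash
python3 -c "
from h import *
turn(P0=(.583,.022,.3730));print(observe()['joint_efforts'][5])"
```

```text
yaw -40.63 turned rad 2.078 tool err mm [-1.1  3.2 -2.4] F [-3.7 -1.5  4.4] T [-1.05   0.183 -0.44 ] axis T(flange) 0.036 axis T(bar) -0.046 w 18.5 t 30.5833 q6 0.7
0.23885012604296207
```

Emit:
{"fn": "carry_out", "kwargs": {
  "deltas": [8,0,0,0,3,8,0,0,0,4,8,0,0,0,4]
}}

```text
time: 30.83
position: [0.5875, 0.0196, 0.3684]
tcp_rot: [-0.647, 1.852, -1.8]
contact_force: [-3.4, -4.7, 5.0]
gripper_width: 0.0177
```

```bash
python3 -c "
from h import *
turn(P0=(.583,.022,.3730));print(observe()['joint_efforts'][5])"
```

```text
yaw -50.88 turned rad 2.252 tool err mm [-1.2  3.7 -2.5] F [-3.4 -4.7  5. ] T [-1.139  0.004  0.078] axis T(flange) 0.55 axis T(bar) 0.233 w 17.7 t 30.8333 q6 0.88
-1.0699538514018059
```

Emit:
{"fn": "carry_out", "kwargs": {
  "deltas": [8,0,0,0,3]
}}

```text
time: 30.92
position: [0.5873, 0.0194, 0.3684]
tcp_rot: [-0.608, 1.885, -1.833]
contact_force: [-1.6, -1.0, 1.1]
gripper_width: 0.0172
```

```bash
python3 -c "
from h import *
turn(P0=(.583,.022,.3730));print(observe()['joint_efforts'][5])"
```

```text
yaw -53.79 turned rad 2.3 tool err mm [-1.4  3.9 -2.6] F [-1.6 -1.   1.1] T [-0.522 -0.29   0.088] axis T(flange) 0.311 axis T(bar) 0.251 w 17.2 t 30.9167 q6 0.93
-0.48947766423225403
```

Forward torque averages about 0.24 and backward about −0.08 N·m. That gives friction of 0.16 as specified, and a pressing part of 0.08, i.e. about 0.33 rad past touching at 2.2 rad turned. I'll go on to about 2.5 rad (expect roughly 0.31 N·m).

Emit:
{"fn": "carry_out", "kwargs": {
  "deltas": [8,0,0,0,3,8,0,0,0,3]
}}

```text
time: 31.08
position: [0.5871, 0.0192, 0.3685]
tcp_rot: [-0.526, 1.948, -1.897]
contact_force: [-1.4, -0.5, 0.9]
gripper_width: 0.0165
```

```bash
python3 -c "
from h import *
turn(P0=(.583,.022,.3730))"
```

```text
yaw -59.52 turned rad 2.394 tool err mm [-1.6  4.3 -2.7] F [-1.4 -0.5  0.9] T [-0.492 -0.279  0.053] axis T(flange) 0.266 axis T(bar) 0.239 w 16.5 t 31.0833 q6 1.03
```

Emit:
{"fn": "carry_out", "kwargs": {
  "deltas": [8,0,0,0,3]
}}

```text
time: 31.17
position: [0.587, 0.0191, 0.3685]
tcp_rot: [-0.483, 1.979, -1.928]
contact_force: [-1.5, -1.1, 2.7]
gripper_width: 0.0166
```

```bash
python3 -c "
from h import *
turn(P0=(.583,.022,.3730))"
```

```text
yaw -62.38 turned rad 2.441 tool err mm [-1.6  4.4 -2.8] F [-1.5 -1.1  2.7] T [-0.736 -0.191  0.084] axis T(flange) 0.393 axis T(bar) 0.326 w 16.6 t 31.1667 q6 1.08
```

Emit:
{"fn": "carry_out", "kwargs": {
  "deltas": [8,0,0,0,2]
}}

```text
time: 31.25
position: [0.5869, 0.0191, 0.3685]
tcp_rot: [-0.455, 1.999, -1.948]
contact_force: [0.1, -0.4, 1.0]
gripper_width: 0.0163
```

```bash
python3 -c "
from h import *
turn(P0=(.583,.022,.3730))"
```

```text
yaw -64.25 turned rad 2.471 tool err mm [-1.7  4.6 -2.8] F [ 0.1 -0.4  1. ] T [-0.464 -0.248  0.096] axis T(flange) 0.291 axis T(bar) 0.262 w 16.3 t 31.25 q6 1.11
```

Forward torque averages about 0.27 N·m, putting touch near 1.88 rad, so I'm about 0.55 rad past it. A small further turn centres me in the safe band.

Emit:
{"fn": "carry_out", "kwargs": {
  "deltas": [8,0,0,0,3,8,0,0,0,3]
}}

```text
time: 31.42
position: [0.5868, 0.0191, 0.3686]
tcp_rot: [-0.366, 2.059, -2.008]
contact_force: [0.2, -0.4, -0.2]
gripper_width: 0.0156
```

```bash
python3 -c "
from h import *
turn(P0=(.583,.022,.3730))"
```

```text
yaw -69.92 turned rad 2.562 tool err mm [-1.7  5.  -2.9] F [ 0.2 -0.4 -0.2] T [-0.358 -0.371  0.178] axis T(flange) 0.326 axis T(bar) 0.299 w 15.6 t 31.4167 q6 1.21
```

Emit:
{"fn": "carry_out", "kwargs": {
  "deltas": [8,0,0,0,2]
}}

```text
time: 31.5
position: [0.5868, 0.019, 0.3686]
tcp_rot: [-0.336, 2.078, -2.027]
contact_force: [0.2, -1.4, -0.2]
gripper_width: 0.0154
```

```bash
python3 -c "
from h import *
turn(P0=(.583,.022,.3730))"
```

```text
yaw -71.78 turned rad 2.592 tool err mm [-1.7  5.1 -2.9] F [ 0.2 -1.4 -0.2] T [-0.409 -0.404  0.18 ] axis T(flange) 0.351 axis T(bar) 0.253 w 15.4 t 31.5 q6 1.24
```

Emit:
{"fn": "carry_out", "kwargs": {
  "deltas": [8,0,0,0,0,8,0,0,0,0]
}}

```text
time: 31.67
position: [0.5868, 0.0191, 0.3686]
tcp_rot: [-0.343, 2.073, -2.023]
contact_force: [0.4, -1.1, -0.6]
gripper_width: 0.0155
```

```bash
python3 -c "
from h import *
turn(P0=(.583,.022,.3730))"
```

```text
yaw -71.35 turned rad 2.585 tool err mm [-1.7  5.  -2.9] F [ 0.4 -1.1 -0.6] T [-0.507 -0.321  0.107] axis T(flange) 0.323 axis T(bar) 0.241 w 15.5 t 31.6667 q6 1.24
```

The torque is about 0.3 N·m in motion and holds around 0.28 at rest, matching roughly 0.6 rad past touch (about 36 N). I'll release and rise clear, then check.

Emit:
{"fn": "carry_out", "kwargs": {
  "deltas": [60,0,0,0,0,60,0,0,0,0,60,0,0,0,0,60,0,0,0,0,60,0,0,0,0,60,0,0,0,0,60,0,-10,0,0,60,0,-25,0,0,60,0,-30,0,0,60,0,-30,0,0,60,0,-10,0,0,60,0,0,0,0]
}}

```text
time: 32.67
position: [0.5871, 0.0169, 0.4784]
tcp_rot: [-0.358, 2.075, -2.017]
contact_force: [0.3, -0.4, -0.4]
gripper_width: 0.06
```

```bash
python3 - <<'E'
from h import *
where()
c=get_calibration("wrist");g=cv2.cvtColor(grab_frame("wrist"),cv2.COLOR_RGB2GRAY);cv2.imwrite("pics/end.png",g)
for l in cv2.createLineSegmentDetector().detect(g)[0][:,0]:
    p=l.reshape(2,2)
    if np.hypot(*(p[1]-p[0]))<18: continue
    for z in(.025,.1155):
        q=onbed(c,p,z);d=q[1]-q[0];a=np.degrees(np.arctan2(-d[0],d[1]));a=(a+90)%180-90
        if z<.1 and abs(a)<12 and np.all(np.abs(q[:,0])<30) and np.all(np.abs(q[:,1])<115): print("tube?",q[:,:2].round(1).tolist(),round(float(a),1))
        if z>.1 and np.all(np.abs(q[:,:2])<45): print("bar?",q[:,:2].round(1).tolist(),"phi",round(float((a+180)%180-90),1))
# bystanders: compare scene and top pictures with the start
for n in("top","scene"):
    a=cv2.imread(f"pics/{n}0.png",0);b=cv2.cvtColor(grab_frame(n),cv2.COLOR_RGB2GRAY);cv2.imwrite(f"pics/{n}9.png",b)
    L=dict(angle=(538,298),stub=(454,316),hammer=(432,350),jar=(398,317),disc=(304,236),bottle=(575,228),brush=(236,318),wrench=(619,315)) if n=="top" else dict(angle=(291,466),stub=(343,382),hammer=(330,345),jar=(381,334),disc=(519,319),bottle=(325,538),brush=(484,240),wrench=(203,533))
    for k,(u,v) in L.items():
        u,v=int(u*.64),int(v*.64);t=a[v-12:v+13,u-12:u+13];s=b[max(v-22,0):v+23,u-22:u+23]
        m=cv2.matchTemplate(s,t,cv2.TM_CCOEFF_NORMED);_,mx,_,loc=cv2.minMaxLoc(m);print(n,k,"shift px",np.array(loc)-10,round(mx,2))
E
```

```text
h -43.8 y -6.8 z 0.4784 far pad h -13.8 F [ 0.3 -0.4 -0.4] yaw -70.9 t 32.6667
tube? [[-16.5, 100.1], [-14.4, 21.7]] 1.6
bar? [[25.0, 13.4], [-6.7, 4.0]] phi 16.4
tube? [[-13.4, -27.1], [-13.3, -49.5]] 0.2
bar? [[44.4, -15.4], [44.5, -30.8]] phi -89.8
tube? [[22.7, 43.7], [21.8, 93.5]] 1.0
bar? [[-7.7, 3.9], [-34.8, -3.1]] phi 14.6
bar? [[-30.5, -15.9], [18.8, -2.7]] phi 15.0
tube? [[9.2, 74.0], [9.0, 97.8]] 0.5
bar? [[28.0, 18.3], [28.0, 36.7]] phi 89.7
bar? [[29.7, -2.0], [12.3, -7.0]] phi 16.0
tube? [[9.8, 27.5], [9.4, 61.4]] 0.7
top angle shift px [0 0] 1.0
top stub shift px [8 6] 0.39
top hammer shift px [-10   9] 0.22
top jar shift px [5 6] 0.36
top disc shift px [0 0] 0.96
top bottle shift px [0 0] 1.0
top brush shift px [0 0] 0.83
top wrench shift px [0 0] 1.0
scene angle shift px [0 0] 1.0
scene stub shift px [0 0] 1.0
scene hammer shift px [0 0] 1.0
scene jar shift px [0 0] 0.97
scene disc shift px [0 0] 0.95
scene bottle shift px [0 0] 1.0
scene brush shift px [0 0] 0.74
scene wrench shift px [0 0] 1.0
```

```bash
python3 -c "
from plant import *
print(hand_in())"
```

```text
the job is handed in; nothing more can be done
None
```

The tube is on the bed under the foot and clamped. I let go of both the tube and the handle, and handed the job in at about 33 s of the 67 s allowed. `hand_in()` gives no verdict.

**What I did:**
- I slid the tube in between the foot and the post and let it roll flat onto the bed. I then pushed it down to the ledge.
- That push left the tube about 6.5° off line. Closing the fingers loosely around it changed nothing, but a sideways push on its outer end put it right.
- I turned the handle clockwise about 2.5 rad, with one regrip on the way, then let go and rose clear.

**Last checks:**
- **Tube:** it lies flat, about 1° off my bed frame, which is close to 0° against the clamp's own edges. Its centre is about 24–25 mm to the left of the screw axis, so its inner end stands about 5 mm past the bed's right side.
- **Clamping:** the handle ended 2.53 rad from where it started. Torque while turning was about 0.3 N·m, with about 0.28 N·m still held at rest. I estimate 0.6 rad past touching, or roughly 36 N on the foot. The single torque readings were noisy (about ±0.05 N·m).
- **Bystanders:** the scene camera shows no shift for any of the eight. The brush matched less well there (0.74), though with zero shift. In the top view the arm probably hid the stub, hammer and jar, so that camera could not confirm those three.

**Disagreement:** the images put the tube's centre 3 to 4 mm down-slope of my bed origin, which would mean it had passed into the ledge. I took this as an error in my bed estimate and treated the tube as touching the ledge, but I did not confirm it separately. The allowed range there ends at 4 mm.

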